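# Load the bottle warmer's drying tiers

### The arm

A 6-joint arm with a two-finger parallel gripper is mounted at the origin on the work surface. World frame = base frame: x ahead of the robot, y to its left, z up, the work surface at z = 0. Lengths are in mm, angles in degrees, forces in N, time in s.
With the tool pointing down it reaches from about 325 to 900 mm from the base axis. Payload 6.1 kg.
Tool frame: the origin (TCP) lies midway between the tips of the shut fingers; the grasp point (between the pads) lies 19 mm behind it; y points along the fingers, x is the direction in which the jaws open and shut, and the axes are right-handed (so a half turn about y gives the same grasp; the last joint's range is limited). The gripper opens to 85 mm and grips with 20 to 120 N. Pads are 22 mm wide; open, the fingers measure 114 mm over their backs; the gripper's body (76 mm by 85 mm) begins 54 mm behind the grasp point. The pads swing forward as they close: fully open they stand 13 mm farther back than shut.
Start: joints at [-72.829, 12.628, 87.462, -0, 79.91, -7.225], TCP at [258.148, -569.188, 208.4] pointing down, gripper open.
Joint ranges: [-170.65, 170.65], [-52.31, 119.04], [5.05, 147.46], [-71.25, 251.25], [11.57, 151.72], [-153.62, 153.62]. Speed limits (degrees/s): [147.25, 147.25, 172.46, 180, 180, 180].

### API

Orientations are given as a 3x3 rotation matrix whose columns are the frame's x, y, z axes.
In Python, from station import ctrl gives the robot as it stands.
- The arm moves only by the tool step_arm, never from a script. Its argument "moves" is a list of rows, each a list of 4 numbers: the shift along the tool's x, y, z in mm, then the turn about the tool's y in degrees. In form: [[dx, dy, dz, spin], ...]. A call has 1 to 10 rows; each row shifts and turns the commanded pose from where the row before left it, along the tool's axes as they then stand; what a row does not reach is not made up. A row lasts 1/8 s, in which the tool goes at most 62.5 mm and 10.7 degrees, less where a joint would pass 70% of its speed; a pose out of reach is approached as far as the arm can. A call is refused whole if a number of a shift passes 62.5 or a number of a turn 10.7, either way. A call with a gripper value outside its range is refused whole. "jaw" is the closure in counts, from 0 (fully open) to 255 (shut), set as the call begins (left out, the last holds). The fingers move at their own pace and stop on an object; the grip force is fixed at half the most. Time passes only in rows, so rows that do not move let the fingers close. It gives the time, the measured TCP pose, the force and the opening at its end, in the units of the state.
- ctrl.read_state(): the state, without advancing time (a new reading comes with each control period).
- ctrl.snapshot(name): name is "scene" or "top"; returns a dict with "image" (420x560x3 uint8, blue, green, red), "fx", "fy", "cx", "cy" (pixels), "dist_coeffs" ([k1, k2, p1, p2, k3] as OpenCV has them; the pictures are not rectified), "eye" and "orientation" of the camera in the world. Camera axes: x right, y up, looking along -z (the intrinsics and any distortion apply to the point x, -y, -z); pixel columns grow to the right and rows downward; lengths in mm; the calibration is good to about 2 mm. A picture is of the moment at which its call begins. There is no depth.
- ctrl.finish_job(): hands the job in, once; it reports no verdict.
The state is a dict: "time": time; "joints": joint angles; "dq": joint speeds; "tau": joint torques, N m; "tool_pos": TCP position; "tool_rot": TCP orientation; "wrist_force": force on the tool from outside, world axes, zero at the start; "moment": the same for the moment, N m; "finger_gap": opening from 0.0 (shut) to 1.0 (fully open).
Only numpy, scipy, OpenCV 4.12 (cv2) and the standard library are available. Lean on these libraries where they do the work, as an engineer would, in place of code of your own. Each camera call takes 0.05 s, during which the arm holds its last target.

### The job

Load the drying set on the warmer: thread the long tier with the large holes down over both pins until it rests level on the pins' lower step, then thread the short tier with the small holes over the same pins until it rests level on their upper step. Then take the loop-handled spoon out of its holder, hang it by its loop on the warmer's steel arm, let go, and finally press the warmer's button fully down and release it. Leave the bottle, jar, cup, caps and rings where they are.

Things in the scene. Friction and masses are not known exactly. Their poses are not given: they have to be found in the camera images.
- warmer: Fixed white bottle warmer/dryer. Origin: on the shelf, midway between its two pins; x = depth (away from the robot at yaw 0), y = length (left), z up; yaw within 0.2 rad. Deck x -55..55, y -195..150 mm, top at z 45. Control tower with the button: y -193..-123, top at z 120. Two upright grey pins at y +65 and -65 mm, x 0. Steel column, 14 mm thick, at y 138, x 0, carries the hanging arm at its top.
- low_seat (a point): Midway between the pins at their lower step, 60 mm above the shelf: the underside centre of the long tier comes here. Axes as the warmer's. Each pin is 34 mm in diameter up to this step, and 22 mm from here up to the upper step.
- high_seat (a point): Midway between the pins at their upper step, 115 mm above the shelf: the underside centre of the short tier comes here. Axes as the warmer's. The step's edge is chamfered to 19 mm diameter over its last 3 mm. Above it each pin is 10 mm in diameter up to 145 mm, then tapers to 4 mm at its tip, 155 mm above the shelf.
- pin_left (a point): Tip of the pin at the warmer's y = +65 mm, 155 mm above the shelf.
- pin_right (a point): Tip of the pin at the warmer's y = -65 mm, 155 mm above the shelf.
- hang_point (a point): Top of the level steel hanging arm, halfway along, 180 mm above the shelf, at the warmer's x 0, y 163 mm; axes as the warmer's. Arm: round bar 10 mm thick, from the column (y 138, nothing higher there) along +y to y 182, then turned up to its free end at y 192, whose top is 192 mm above the shelf. A loop goes on over the free end, moving along the warmer's -y, then down on the bar.
- long_tier: Loose grey plastic tier lying flat on the shelf: shallow tray 56 mm wide (x), 190 mm long (y), 18 mm high over the rim (floor 6 mm thick; rim 4 mm thick, flush with the outside), about 110 g. Two round through holes of 27 mm diameter on its long centre line at y +65 and -65 mm. Half-turn symmetric. Origin: centre of its underside, z up. It goes on the lower step and passes over the upper one.
- short_tier: Loose grey plastic tier lying flat on the shelf: shallow tray 56 mm wide (x), 166 mm long (y), 18 mm high over the rim (floor 6 mm thick; rim 4 mm thick, flush with the outside), about 110 g. Two round through holes of 15 mm diameter on its long centre line at y +65 and -65 mm. Half-turn symmetric. Origin: centre of its underside, z up. It stops at the upper step.
- spoon: Hard dark silicone spoon, 160 mm tall, about 45 g, standing upright, bowl down, in its holder. Origin: underside of the bowl; z up the handle; y = axis of the loop. Bowl 36 mm wide (x), 12 mm thick, 38 mm high; stem 14 by 9 mm; loop at the top. Lifted by the top of the loop it hangs upright.
- loop (a point): Centre of the spoon's round loop, 130 mm above the spoon's underside. The loop is a ring of flat bar, outside diameter 60 mm, inside diameter 44 mm, 8 mm of material radially and 10 mm thick along its axis (y). Its topmost part can be pinched from above across the 10 mm. When hung, this centre lies 22 mm below the hanging arm's top.
- holder: Fixed grey plastic holder for the spoon: open-topped box 56 mm (x) by 28 mm (y), 62 mm high, 5 mm walls, on a foot of 75 by 50 mm; its inner floor is 8 mm above the shelf. Origin: centre of its underside; x and y as the spoon's.
- button (a joint): Travel of the button in m: 0 released, 0.006 fully down. It springs back; about 5 N pushes it fully down.
- button_top (a point): Centre of the top of the warmer's round white button (38 mm across, in a grey housing on top of the control tower). Pressed straight down.
- glass_bottle: Bystander: clear glass bottle with white cap, 62 mm across, 170 mm tall, standing at the left. Origin at its underside.
- jar: Bystander: glass jar with steel lid, 72 mm across, 100 mm tall, standing at the right. Origin at its underside.
- collar: Bystander: white plastic ring, 64 mm across, 16 mm high, lying flat at the front left. Origin at its underside.
- wide_ring: Bystander: grey plastic ring, 80 mm across, 14 mm high, lying flat at the back left. Origin at its underside.
- cap: Bystander: white bottle cap (solid disc), 48 mm across, 18 mm high, at the front right. Origin at its underside.
- big_cap: Bystander: white bottle cap, 68 mm across, 26 mm high, at the back right. Origin at its underside.
- cup: Bystander: white open cup, 72 mm across, 75 mm tall, at the far front left. Origin at its underside.
Mind the look-alikes: they are no part of the job. Of the things that look like the spoon, the middle-sized one is meant.

How it is judged:
By the outcome, as a careful person would: the job done as asked, in the order asked, and still so for the second after the job is handed in, with the robot touching nothing.
It also fails if it takes over 72 s, if anything falls off the work surface, if the arm or the gripper's body presses on something with over 40 N, if the wrist force passes 120 N, or if a joint passes its speed limit or range.

## Working session

There is one attempt and no reset: what is moved stays moved. The work goes in short steps, Python scripts to look and compute and a tool call to move; the robot and the scene stay as the last step left them, time stands still between calls to the robot, and variables do not carry over. Pictures are saved under pics/ and viewed, and the job is handed in when it is done.

Besides the shell and the picture viewer there is one more tool, called after "Call:" by a JSON object that holds its "method" and its "body". step_arm: Moves the arm, as the interface text tells. Its arguments: {"type":"object","properties":{"moves":{"type":"array","items":{"type":"array","items":{"type":"number"}}},"jaw":{"type":"number"}},"required":["moves"]}

```bash
ls; mkdir -p pics
python3 - <<'E'
from station import ctrl
import cv2,json
for n in("scene","top"):
    s=ctrl.snapshot(n); cv2.imwrite(f"pics/{n}0.png",s["image"])
    d={k:v for k,v in s.items() if k!="image"}; print(n,d)
    import pickle; pickle.dump(s,open(f"{n}0.pkl","wb"))
print(ctrl.read_state())
E
```

```text
pics
scene {'fx': 438.9475725773902, 'fy': 438.9475725773902, 'cx': 281.9759806684133, 'cy': 203.13375828094257, 'dist_coeffs': array([0.04006378, 0.        , 0.        , 0.        , 0.        ]), 'eye': array([1042.16782882,  842.06757949,  890.80176046]), 'orientation': array([[-0.83451453, -0.33578591,  0.43684474],
       [ 0.55098105, -0.51191357,  0.65906326],
       [ 0.0023226 ,  0.79069104,  0.61221098]])}
top {'fx': 499.2487578221466, 'fy': 499.2487578221466, 'cx': 269.43822379201805, 'cy': 213.10184244600873, 'dist_coeffs': array([-0.0716379,  0.       ,  0.       ,  0.       ,  0.       ]), 'eye': array([ 413.93043671,  -19.49997226, 1374.92416317]), 'orientation': array([[-0.01905941,  0.99691779, -0.07610295],
       [-0.9993779 , -0.02125485, -0.02814326],
       [-0.02967408,  0.07551922,  0.99670271]])}
{'time': 0.1, 'joints': array([-7.28281209e+01,  1.26716810e+01,  8.75194810e+01,  3.71505264e-05,
        7.99116749e+01, -7.22768981e+00]), 'dq': array([-0.06855942, -0.09384094, -0.06627392, -0.0462022 ,  0.05657606,
       -0.04470443]), 'tau': array([ 1.57028877e-03, -4.98243856e+01, -3.90544868e+01, -2.08651654e-04,
        5.71074081e-03,  7.09055342e-06]), 'tool_pos': array([ 257.97868299, -568.61913911,  207.3958258 ]), 'tool_rot': array([[ 4.13097003e-01, -5.29297641e-04,  9.10686876e-01],
       [-9.10685289e-01,  1.71502220e-03,  4.13097280e-01],
       [-1.78049963e-03, -9.99998389e-01,  2.26446955e-04]]), 'wrist_force': array([-0.75851195,  0.30163919,  0.11785823]), 'moment': array([ 0.0074522 , -0.03909139, -0.08684848]), 'finger_gap': 0.9971105619553815}
```

View pics/scene0.png

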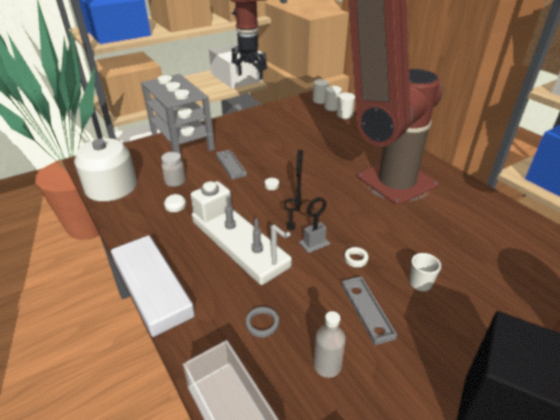

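View pics/top0.png

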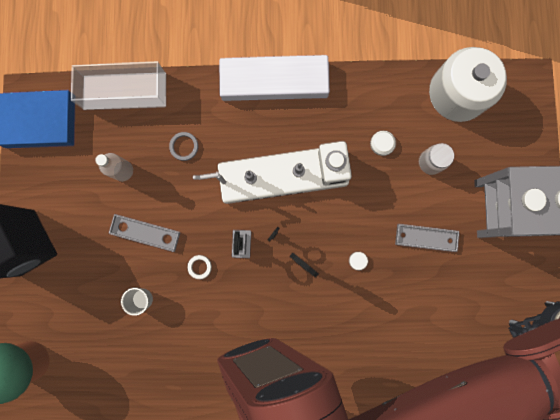

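Run:
```python
import cv2
s=cv2.imread("pics/scene0.png");t=cv2.imread("pics/top0.png")
def c(im,n,x0,y0,x1,y1,k): cv2.imwrite(f"pics/{n}.png",cv2.resize(im[y0:y1,x0:x1],None,fx=k,fy=k,interpolation=cv2.INTER_CUBIC))
c(s,"c1",180,140,340,260,5)
c(t,"c2",180,130,380,280,4)
c(t,"c3",95,200,225,290,6)
c(t,"c4",340,210,470,290,6)
c(s,"c5",330,230,450,350,5)
```

```text
(no output)
```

View pics/c1.png

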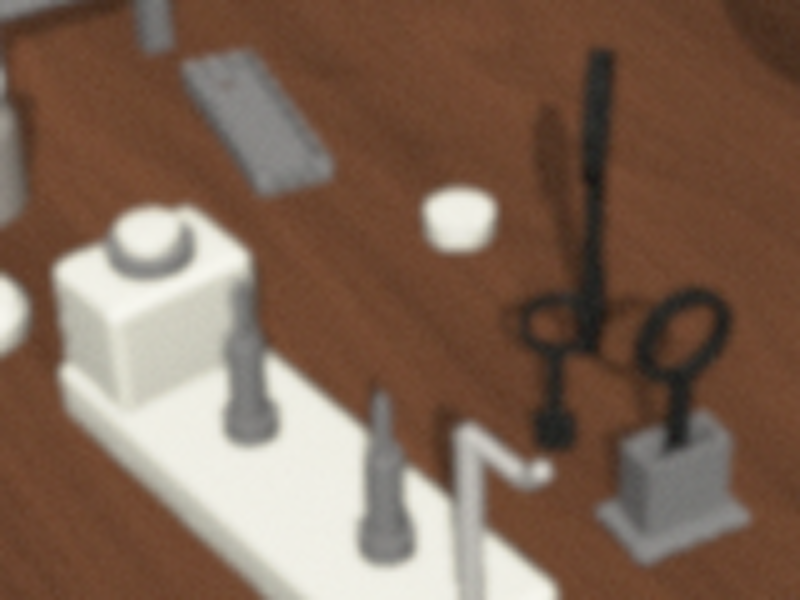

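View pics/c2.png

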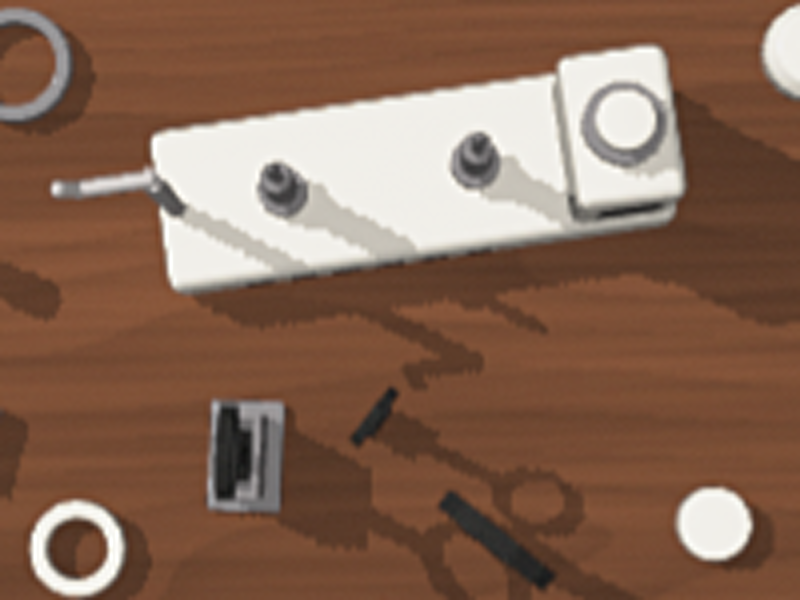

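View pics/c3.png

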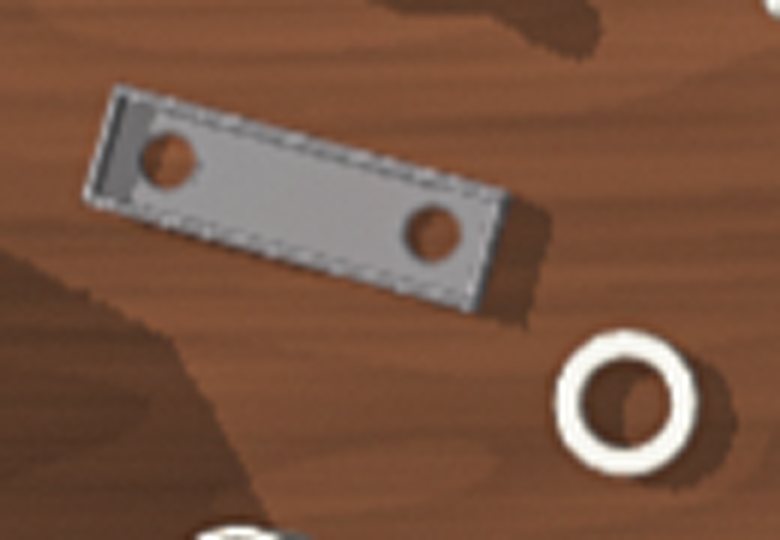

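View pics/c4.png

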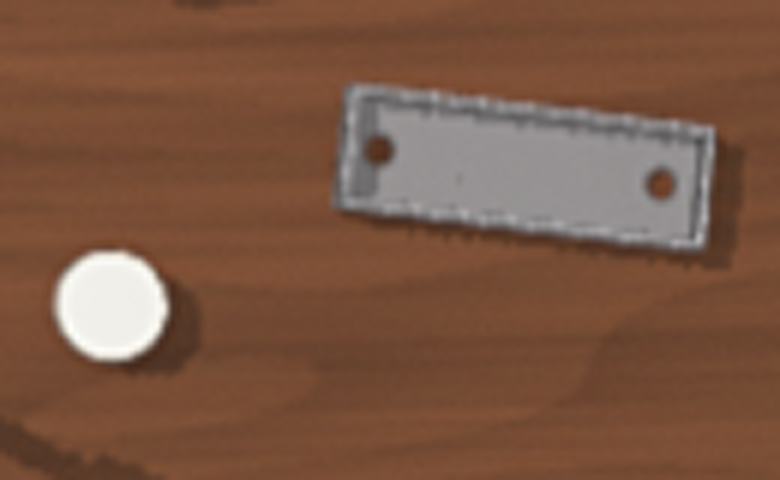

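```bash
cat > h.py <<'E'
import numpy as np, cv2, pickle
from scipy.optimize import least_squares
F=np.diag([1.,-1,-1])
def cam(s):
    R=F@np.array(s["orientation"]).T; t=-R@np.array(s["eye"])
    K=np.array([[s["fx"],0,s["cx"]],[0,s["fy"],s["cy"]],[0,0,1.]])
    return R,t,K,np.array(s["dist_coeffs"])
def proj(s,P):
    R,t,K,d=cam(s); return cv2.projectPoints(np.float64(P).reshape(-1,1,3),cv2.Rodrigues(R)[0],t,K,d)[0].reshape(-1,2)
def onz(s,uv,z):
    R,t,K,d=cam(s); q=cv2.undistortPoints(np.float64(uv).reshape(-1,1,2),K,d).reshape(-1,2)
    D=np.c_[q,np.ones(len(q))]@R; e=np.array(s["eye"]); return e+D*((z-e[2])/D[:,2])[:,None]
def tri(sa,ua,sb,ub):
    f=lambda p:np.r_[proj(sa,p)[0]-ua,proj(sb,p)[0]-ub]
    r=least_squares(f,[450,0,100]); return r.x,r.fun
def crop(im,n,x0,y0,x1,y1,k,pts=None):
    o=cv2.resize(im[y0:y1,x0:x1],None,fx=k,fy=k,interpolation=cv2.INTER_CUBIC)
    if pts is not None:
        for p in pts:
            q=(np.array(p)-[x0,y0]+.5)*k-.5; cv2.drawMarker(o,tuple(int(round(v)) for v in q),(0,0,255),cv2.MARKER_CROSS,9,1)
    for x in range(x0,x1,10): cv2.putText(o,str(x),(int((x-x0+.5)*k),8),0,.3,(0,255,255),1); cv2.line(o,(int((x-x0+.5)*k),8),(int((x-x0+.5)*k),13),(0,255,255))
    for y in range(y0,y1,10): cv2.putText(o,str(y),(0,int((y-y0+.5)*k)+3),0,.3,(0,255,255),1)
    cv2.imwrite(f"pics/{n}.png",o)
def pose(x,y,a,P):
    c,s=np.cos(a),np.sin(a); P=np.atleast_2d(np.float64(P)); return np.c_[x+c*P[:,0]-s*P[:,1],y+s*P[:,0]+c*P[:,1],P[:,2]]
E
python3 - <<'E'
from h import *
S=pickle.load(open("scene0.pkl","rb"));T=pickle.load(open("top0.pkl","rb"))
crop(T["image"],"d1",185,135,285,210,8)
crop(T["image"],"d2",275,135,365,210,8)
crop(S["image"],"d3",185,175,265,250,8)
crop(S["image"],"d4",230,205,330,280,8)
E
```

```text
(no output)
```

View pics/d1.png

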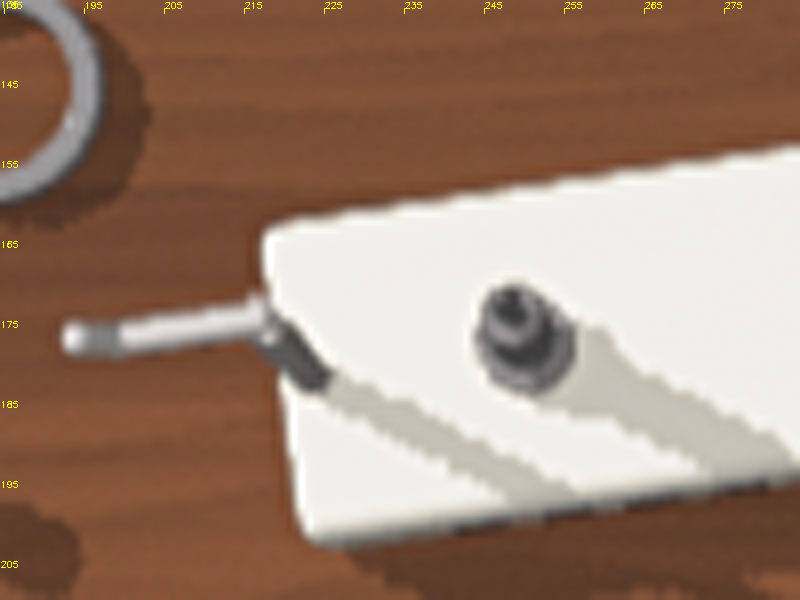

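View pics/d2.png

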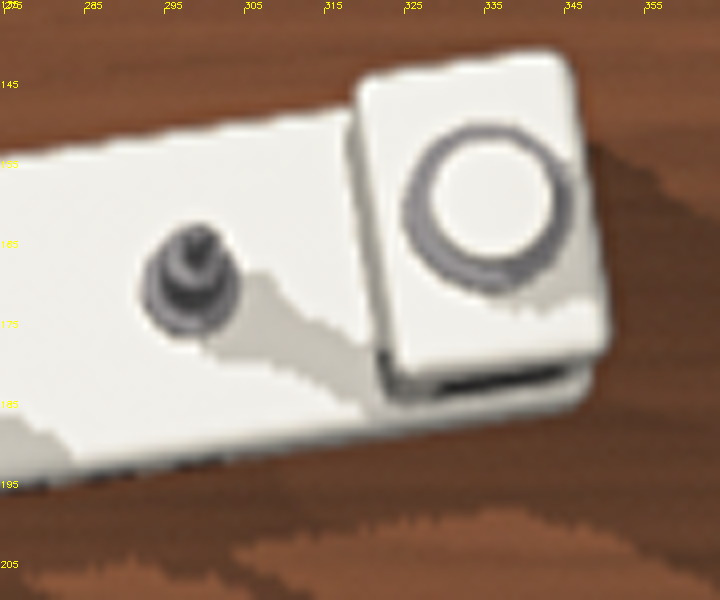

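View pics/d3.png

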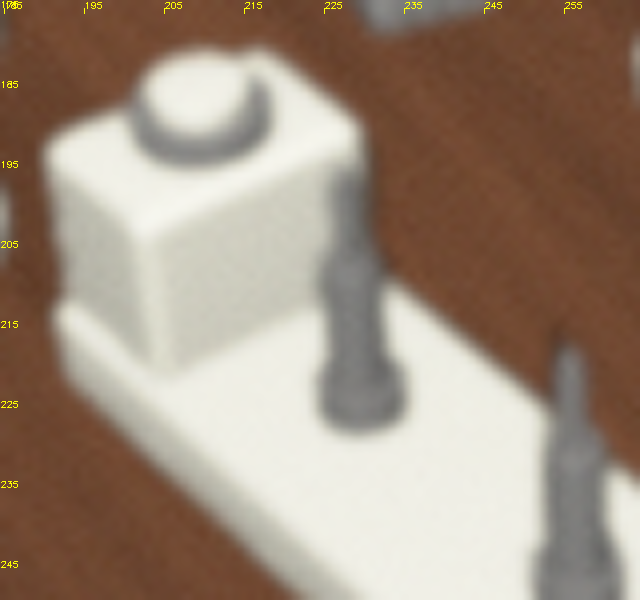

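View pics/d4.png

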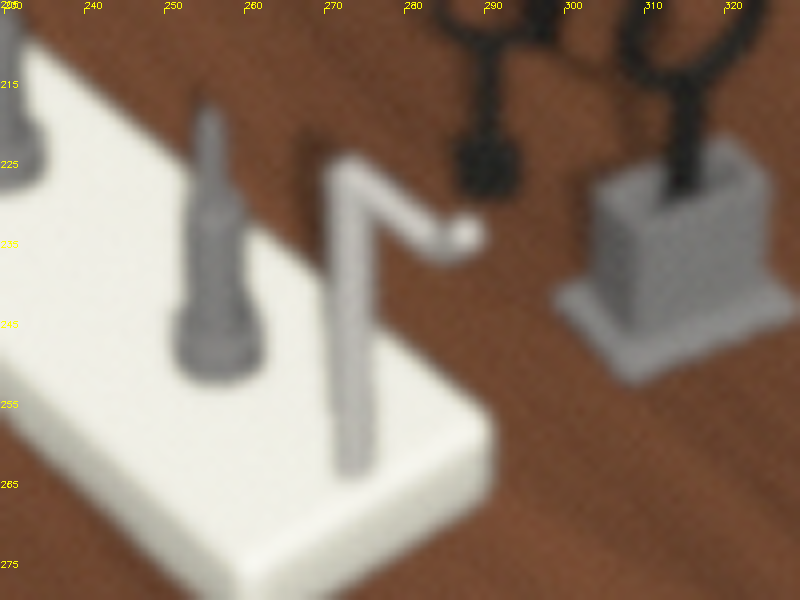

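```bash
cat > fit.py <<'E'
from h import *
S=pickle.load(open("scene0.pkl","rb"));T=pickle.load(open("top0.pkl","rb"))
fe=[  # warmer pt, top uv, scene uv
([0,65,155],(248.6,172.0),(255.6,217)),
([0,-65,155],(299.6,164.2),(227.7,195)),
([0,187,190],(194.5,176.6),(288,233.3)),
([0,140,180],(217.2,173.2),(272.5,225)),
]
A=np.array([f[0] for f in fe],float);ut=np.array([f[1] for f in fe]);us=np.array([f[2] for f in fe])
def f(p,w=(1,1)):
    P=pose(*p,A); return np.r_[w[0]*(proj(T,P)-ut).ravel(),w[1]*(proj(S,P)-us).ravel()]
for w in((1,1),(1,0),(0,1)):
    r=least_squares(f,[600,0,0.1],args=(w,)); print(w,r.x,np.round(f(r.x).reshape(-1,2),2).tolist())
W=least_squares(f,[600,0,0.1]).x
ang=np.linspace(0,6.28,24)
def ring(y,z,d): return np.c_[d/2*np.cos(ang),y+d/2*np.sin(ang),np.full(24,z)]
M=np.vstack([ring(s*65,z,d) for s in(1,-1) for z,d in((45,34),(60,34),(60,22),(115,22),(155,4))]+[[[55,150,45],[-55,150,45],[55,-195,45],[-55,-195,45],[0,138,180],[0,192,192]]])
P=pose(*W,M)
crop(T["image"],"e1",185,135,285,210,8,proj(T,P));crop(S["image"],"e4",215,190,315,265,8,proj(S,P))
E
python3 fit.py
```

```text
(1, 1) [6.18117731e+02 2.37954302e+00 1.14240619e-01] [[-0.99, -0.25], [0.17, 0.38], [1.96, -0.19], [-0.93, 1.17], [0.14, 1.45], [-0.16, 0.62], [-1.97, -1.1], [1.22, 0.56]]
(1, 0) [6.18738405e+02 2.50815311e+00 1.13401988e-01] [[-1.05, -0.51], [0.11, 0.16], [1.9, -0.5], [-0.99, 0.87], [-0.06, 1.57], [-0.32, 0.71], [-2.2, -0.94], [1.0, 0.69]]
(0, 1) [6.17073609e+02 1.63528520e+00 1.14825963e-01] [[-0.68, 0.18], [0.48, 0.78], [2.28, 0.28], [-0.61, 1.62], [0.34, 1.16], [0.04, 0.37], [-1.74, -1.45], [1.44, 0.23]]
```

View pics/e1.png

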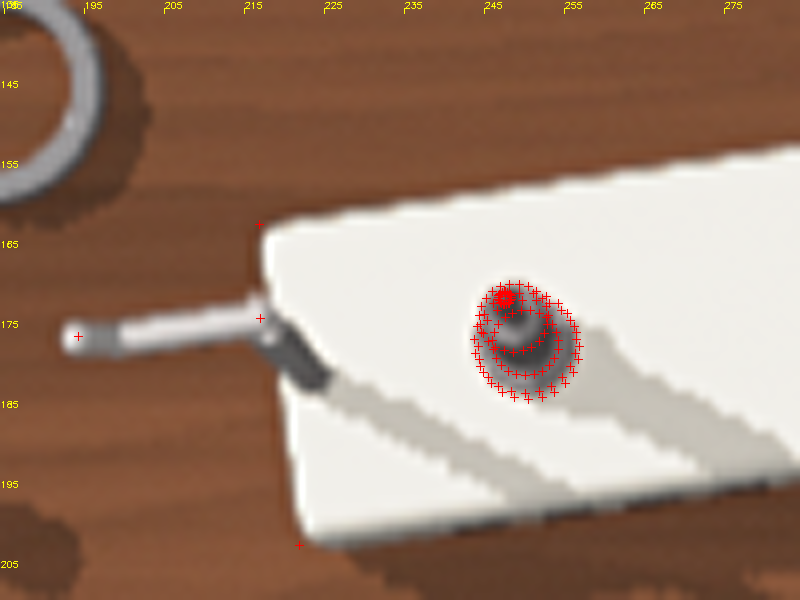

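View pics/e4.png

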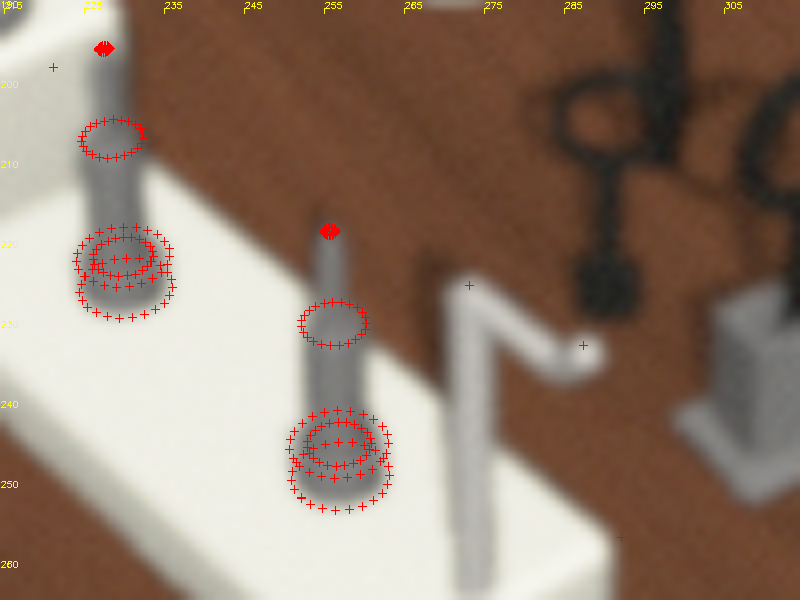

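```bash
cat > fit2.py <<'E'
from fit import *
def hullmask(s,W,sgn,box,k,zs):
    x0,y0,x1,y1=box; m=np.zeros(((y1-y0)*k,(x1-x0)*k),np.uint8)
    rs=[proj(s,pose(*W,ring(sgn*65,z,d))) for z,d in zs]
    for a,b in zip(rs[:-1],rs[1:]):
        h=cv2.convexHull(np.float32((np.vstack([a,b])-[x0,y0]+.5)*k)); cv2.fillConvexPoly(m,np.int32(np.round(h)),1)
    return m>0
ZS=[(45,34),(60,34),(60,22),(112,22),(115,19),(115,10),(145,10),(155,4)]
def up(im,box,k): x0,y0,x1,y1=box; return cv2.resize(im[y0:y1,x0:x1],None,fx=k,fy=k,interpolation=cv2.INTER_CUBIC).mean(2)
k=8
T2=T["image"];S2=S["image"]
jobs=[(T,1,(238,165,262,190),165,None),(T,-1,(288,157,312,182),165,None),
(S,1,(240,238,266,258),172,None),(S,-1,(218,206,243,232),172,None)]
def meas(s,sgn,box,th):
    g=up(s["image"],box,k)<th
    n,l,st,c=cv2.connectedComponentsWithStats(g.astype(np.uint8)); return l==1+np.argmax(st[1:,4])
tg=[]
for i,(s,sgn,box,th,_) in enumerate(jobs):
    g=meas(s,sgn,box,th); m=hullmask(s,W,sgn,box,k,ZS)
    cm=lambda q:np.array([np.nonzero(q)[1].mean(),np.nonzero(q)[0].mean()])/k
    print(i,g.sum(),m.sum(),cm(g)-cm(m))
    o=np.dstack([g*255,m*255,np.zeros_like(g)]).astype(np.uint8); cv2.imwrite(f"pics/m{i}.png",cv2.resize(o,None,fx=2,fy=2))
print(W)
def res(p):
    out=[]
    for i,(s,sgn,box,th,_) in enumerate(jobs):
        m=hullmask(s,p,sgn,box,k,ZS); out+=list((cv2.GaussianBlur(m*1.,(0,0),6)-cv2.GaussianBlur(meas(s,sgn,box,th)*1.,(0,0),6)).ravel()[::5])
    return np.array(out)
for jj in (jobs,jobs[:2],jobs[2:]):
    sv=jobs; jobs=jj
    r=least_squares(res,W,diff_step=[.001,.3,.05],x_scale=[1,1,.01]); print(r.x,r.cost); 
    jobs=sv
E
python3 fit2.py
python3 - <<'E'
import cv2,numpy as np
a=[cv2.imread(f"pics/m{i}.png") for i in range(4)]
H=max(x.shape[0] for x in a); cv2.imwrite("pics/mm.png",cv2.resize(np.hstack([cv2.copyMakeBorder(x,0,H-x.shape[0],0,8,0) for x in a]),None,fx=.48,fy=.48))
E
```

```text
(1, 1) [6.18117731e+02 2.37954302e+00 1.14240619e-01] [[-0.99, -0.25], [0.17, 0.38], [1.96, -0.19], [-0.93, 1.17], [0.14, 1.45], [-0.16, 0.62], [-1.97, -1.1], [1.22, 0.56]]
(1, 0) [6.18738405e+02 2.50815311e+00 1.13401988e-01] [[-1.05, -0.51], [0.11, 0.16], [1.9, -0.5], [-0.99, 0.87], [-0.06, 1.57], [-0.32, 0.71], [-2.2, -0.94], [1.0, 0.69]]
(0, 1) [6.17073609e+02 1.63528520e+00 1.14825963e-01] [[-0.68, 0.18], [0.48, 0.78], [2.28, 0.28], [-0.61, 1.62], [0.34, 1.16], [0.04, 0.37], [-1.74, -1.45], [1.44, 0.23]]
0 8279 9300 [-0.01857299 -0.24834564]
1 8420 9325 [-0.09385049 -0.6529167 ]
2 9082 10462 [-0.20541926 -0.42846752]
3 18155 13642 [ 2.09828067 -3.06371316]
[6.18117731e+02 2.37954302e+00 1.14240619e-01]
[6.18833450e+02 2.10530142e+00 1.19869611e-01] 572.816514526464
[6.19395411e+02 2.54724779e+00 1.24380447e-01] 32.885566052853676
[6.17540517e+02 2.36257770e-02 1.17247599e-01] 505.6582826382383
```

View pics/mm.png

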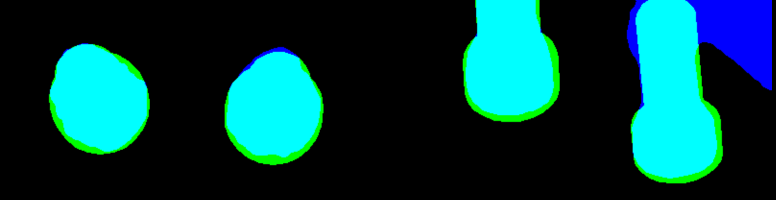

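```bash
sed -i 's/(S,-1,(218,206,243,232),172,None)/(S,-1,(218,214,238,232),172,None)/' fit2.py; python3 fit2.py | tail -8
```

```text
0 8279 9300 [-0.01857299 -0.24834564]
1 8420 9325 [-0.09385049 -0.6529167 ]
2 9082 10462 [-0.20541926 -0.42846752]
3 8610 9764 [-0.38484735 -0.37958222]
[6.18117731e+02 2.37954302e+00 1.14240619e-01]
[6.18776903e+02 2.15201300e+00 1.20167320e-01] 97.59702391865744
[6.19395411e+02 2.54724779e+00 1.24380447e-01] 32.885566052853676
[6.17858841e+02 3.07596919e-01 1.21702456e-01] 35.31636471554894
```

```bash
cat > tier.py <<'E'
from h import *
S=pickle.load(open("scene0.pkl","rb"));T=pickle.load(open("top0.pkl","rb"))
k=6
def sat(s,box):
    x0,y0,x1,y1=box; im=cv2.resize(s["image"][y0:y1,x0:x1],None,fx=k,fy=k,interpolation=cv2.INTER_CUBIC).astype(float)
    return im[:,:,2]-im[:,:,0]   # red-blue: brown high, grey low
def outline(s,p,L,box):
    x0,y0,x1,y1=box; m=np.zeros(((y1-y0)*k,(x1-x0)*k),np.uint8)
    P=pose(*p,[[a*28,b*L/2,z] for a in(1,-1) for b in(1,-1) for z in(0,18)])
    h=cv2.convexHull(np.float32((proj(s,P)-[x0,y0]+.5)*k)); cv2.fillConvexPoly(m,np.int32(np.round(h)),1); return m
def run(name,L,d,p0,jobs):
    def tgt(s,box):
        g=(sat(s,box)<22).astype(np.uint8)
        n,l,st,c=cv2.connectedComponentsWithStats(g); g=(l==1+np.argmax(st[1:,4])).astype(np.uint8)
        cs,_=cv2.findContours(g,cv2.RETR_EXTERNAL,cv2.CHAIN_APPROX_NONE); o=np.zeros_like(g); cv2.drawContours(o,cs,-1,1,-1); return o
    tg=[tgt(s,b) for s,b in jobs]
    def f(p,idx):
        return np.concatenate([(cv2.GaussianBlur(outline(jobs[i][0],p,L,jobs[i][1])*1.,(0,0),6)-cv2.GaussianBlur(tg[i]*1.,(0,0),6)).ravel()[::5] for i in idx])
    for idx in([0],[1],[0,1]):
        try:
            r=least_squares(f,p0,diff_step=[.002,.005,.02],x_scale=[1,1,.01],args=(idx,)); print(name,idx,r.x,np.degrees(r.x[2]),r.cost,[int(t.sum()) for t in tg])
        except Exception as e: print(e)
    for i in(0,1):
        o=np.dstack([tg[i]*255,outline(jobs[i][0],r.x,L,jobs[i][1])*255,tg[i]*0]); cv2.imwrite(f"pics/t_{name}{i}.png",o)
    return r.x
if __name__=="__main__":
    for uv in((144,233),(428,238)): print(onz(T,uv,9))
    a=run("long",190,27,[520,330,-.25+np.pi*0],[(T,(100,205,195,260)),(S,(330,270,410,350))])
    b=run("short",166,15,[520,-430,-.1],[(T,(385,215,470,260)),(S,(205,140,260,190))])
    # hole centroids
    for n,p in(("long",a),("short",b)):
        P=pose(*p,[[0,65,3],[0,-65,3]]); print(n,P[:,:2],proj(T,P),proj(S,P))
        crop(T["image"],"h_"+n,*(100,205,195,260) if n=="long" else (385,215,470,260),8,proj(T,P))
E
python3 tier.py
```

```text
[[470.36334119 367.70341244   9.        ]]
[[ 440.85655129 -412.5043889     9.        ]]
long [0] [ 4.71838907e+02  3.67905897e+02 -2.82649862e-01] -16.194644157316944 5.822757878785724 [50989, 58890]
long [1] [ 4.70472965e+02  3.66380104e+02 -2.78631905e-01] -15.964432219409552 28.329278633846087 [50989, 58890]
long [0, 1] [ 4.71066410e+02  3.66917420e+02 -2.82541386e-01] -16.188428977766634 48.94882218854393 [50989, 58890]
short [0] [ 1.21159451e+03 -4.40920593e+02 -7.32682647e-02] -4.1979623367337595 4390.636963738095 [47222, 16592]
short [1] [ 7.47987728e+02  1.93112236e+02 -1.06623186e-01] -6.109058556268179 1481.5867042111415 [47222, 16592]
short [0, 1] [ 1.02088756e+03  2.90666267e+01 -3.93388547e-02] -2.2539503479360845 5872.223667949234 [47222, 16592]
long [[489.18822626 429.34017081]
 [452.94459459 304.49466964]] [[122.9143403  226.74909869]
 [167.05040178 238.93063378]] [[378.81920911 330.45340605]
 [355.6836089  290.35616045]]
short [[1023.44392781   94.01633794]
 [1018.33119563  -35.88308458]] [[239.99258583  37.99783566]
 [285.39265031  38.27697133]] [[112.92256795 335.77796806]
 [ 99.84344436 298.729238  ]]
```

```bash
sed -i 's/\[520,-430,-.1\]/[441,-412,-.1]/' tier.py; python3 tier.py | grep short -A1
python3 - <<'E'
import cv2,numpy as np
a=[cv2.imread(f"pics/{i}.png") for i in("t_long0","t_long1","t_short0","t_short1")]
H=max(x.shape[0] for x in a); cv2.imwrite("pics/tt.png",cv2.resize(np.hstack([cv2.copyMakeBorder(x,0,H-x.shape[0],0,8,0) for x in a]),None,fx=.4,fy=.4))
E
```

```text
short [0] [ 4.42296055e+02 -4.09261729e+02 -1.38709951e-01] -7.9474947915754015 2.0970597106254827 [47222, 16592]
short [1] [ 4.41e+02 -4.12e+02 -1.00e-01] -5.729577951308233 24.510342419890446 [47222, 16592]
short [0, 1] [ 4.41933248e+02 -4.09629395e+02 -1.34856634e-01] -7.726715990700392 23.434700624265723 [47222, 16592]
long [[489.18822626 429.34017081]
--
short [[ 450.67238412 -345.21955517]
 [ 433.19411182 -474.03923533]] [[402.80828186 235.01406436]
```

View pics/tt.png

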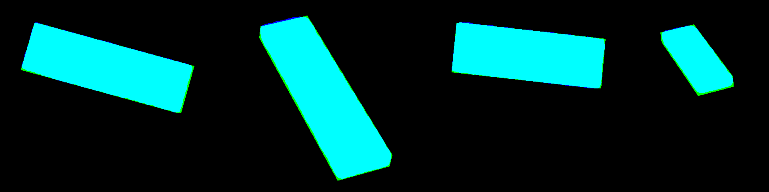

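View pics/h_long.png

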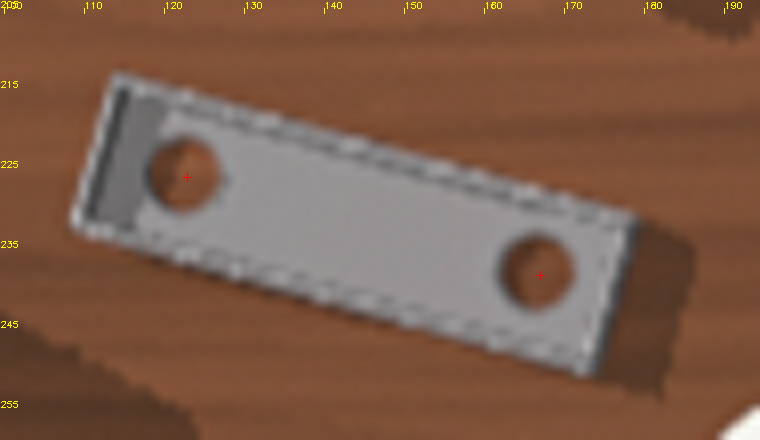

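View pics/h_short.png

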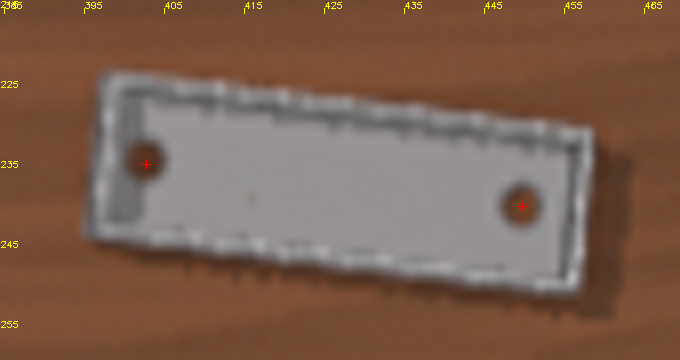

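Run:
```python
from h import *
S=pickle.load(open("scene0.pkl","rb"));T=pickle.load(open("top0.pkl","rb"))
crop(T["image"],"f1",225,220,325,285,8)
crop(S["image"],"f2",275,140,345,260,5)
crop(S["image"],"f3",295,190,345,260,10)
```

```text
(no output)
```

View pics/f1.png

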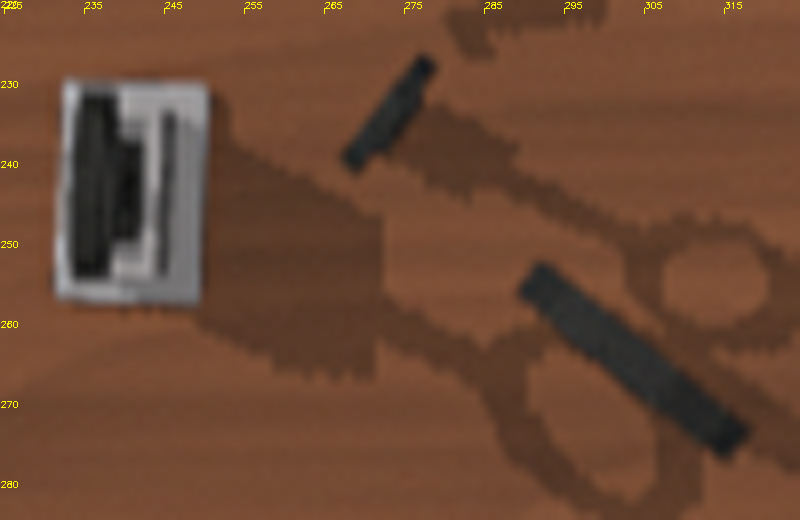

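View pics/f2.png

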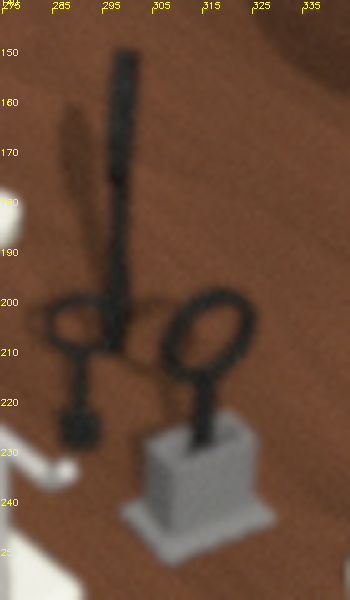

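View pics/f3.png

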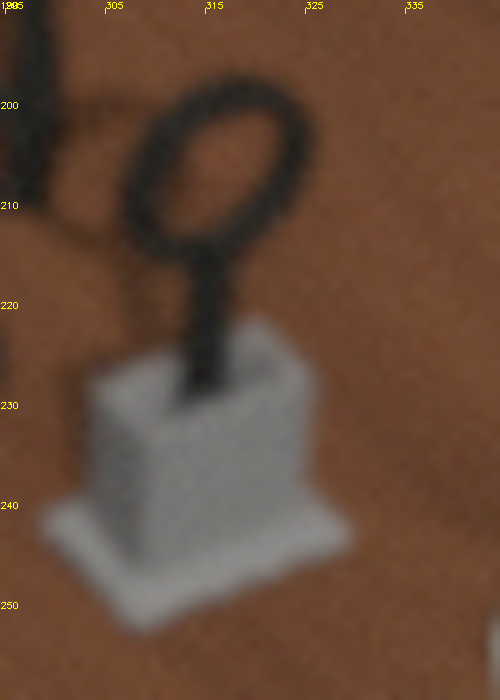

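```bash
cat > spoon.py <<'E'
from h import *
S=pickle.load(open("scene0.pkl","rb"));T=pickle.load(open("top0.pkl","rb"))
k=8
a=np.linspace(0,2*np.pi,41)
def world(p,P):
    x,y,yaw,tx,ty=p[:5]; P=np.float64(P)
    P=P.copy(); Q=np.c_[P[:,0]+ty*(P[:,2]-8),P[:,1]+tx*(P[:,2]-8),P[:,2]]
    return pose(x,y,yaw,Q)
def mask(s,p,box,zmin=70):
    x0,y0,x1,y1=box; m=np.zeros(((y1-y0)*k,(x1-x0)*k),np.uint8)
    q=lambda P:np.float32((proj(s,world(p,P))-[x0,y0]+.5)*k)
    zb=8
    for i in range(40):
        P=[[r*np.sin(t),y,zb+130+r*np.cos(t)] for t in a[i:i+2] for r in(22,30) for y in(-5,5)]
        cv2.fillConvexPoly(m,np.int32(np.round(cv2.convexHull(q(P)))),1)
    P=[[x,y,z] for x in(-7,7) for y in(-4.5,4.5) for z in(zmin,zb+104)]
    cv2.fillConvexPoly(m,np.int32(np.round(cv2.convexHull(q(P)))),1)
    return m
def meas(s,box,th):
    x0,y0,x1,y1=box; g=cv2.resize(s["image"][y0:y1,x0:x1],None,fx=k,fy=k,interpolation=cv2.INTER_CUBIC).max(2)
    g=(g<th).astype(np.uint8); n,l,st,c=cv2.connectedComponentsWithStats(g); return (l==1+np.argmax(st[1:,4])).astype(np.uint8)
if __name__=="__main__":
    jobs=[(T,(228,225,248,262),70),(S,(302,190,332,224),80)]
    tg=[meas(*j) for j in jobs]
    p0=np.r_[onz(T,[(237,243)],150)[0][:2],-.06,0,0]; print(p0)
    def f(p,idx): return np.concatenate([(cv2.GaussianBlur(mask(jobs[i][0],p,jobs[i][1])*1.,(0,0),5)-cv2.GaussianBlur(tg[i]*1.,(0,0),5)).ravel()[::4] for i in idx])
    for idx in([0,1],[0],[1]):
        r=least_squares(f,p0,diff_step=[.002,.01,.3,.02,.02],x_scale=[1,1,.02,.01,.01],args=(idx,)) if 0 else None
        from scipy.optimize import minimize
        r=minimize(lambda p:(f(p,idx)**2).sum(),p0,method="Nelder-Mead",options=dict(initial_simplex=p0+np.vstack([np.zeros(5),np.diag([4,4,.08,.03,.03])]),maxiter=600))
        L=world(r.x,[[0,0,138],[0,0,168]]); print(idx,np.round(r.x,3),r.fun,"loop c",L.round(1))
        if idx==[0,1]:
            for i in(0,1): cv2.imwrite(f"pics/s{i}.png",np.dstack([tg[i]*255,mask(jobs[i][0],r.x,jobs[i][1])*255,tg[i]*0]))
    # tall spoon
    print("tall top",tri(T,(304,262),S,(299.5,150)), "small",tri(T,(273.3,233.5),S,(288,199)))
E
python3 spoon.py;python3 - <<'E'
import cv2,numpy as np
a=[cv2.imread(f"pics/s{i}.png") for i in range(2)]
H=max(x.shape[0] for x in a); cv2.imwrite("pics/ss.png",np.hstack([cv2.copyMakeBorder(x,0,H-x.shape[0],0,8,0) for x in a]))
E
```

```text
[ 4.35512633e+02  9.61979407e+01 -6.00000000e-02  0.00000000e+00
  0.00000000e+00]
[0, 1] [ 4.36121e+02  9.67430e+01 -4.60000e-02  8.00000e-03 -4.00000e-03] 592.0361802841232 loop c [[435.6  97.8 138. ]
 [435.5  98.1 168. ]]
[0] [ 4.37298e+02  9.56970e+01 -6.20000e-02  1.20000e-02 -9.00000e-03] 234.24409963333625 loop c [[436.3  97.4 138. ]
 [436.   97.8 168. ]]
[1] [ 4.35356e+02  9.69500e+01 -4.70000e-02  7.00000e-03  4.00000e-03] 333.2896078574721 loop c [[435.9  97.9 138. ]
 [436.   98.1 168. ]]
tall top (array([385.77805416, -62.76196418, 223.95984782]), array([-0.58449227,  0.83723862, -1.30827582, -0.04166473])) small (array([461.00888764,   5.27011217, 117.23539215]), array([ 0.76922262, -1.12104199,  1.57101223,  0.06294693]))
```

View pics/ss.png

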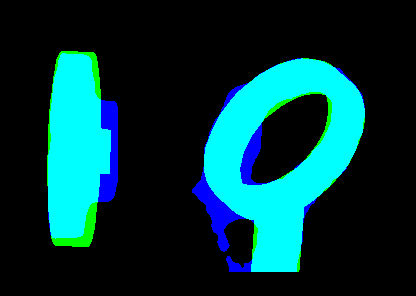

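```bash
cat > plan.py <<'E'
import sys,numpy as np
from station import ctrl
s=ctrl.read_state(); R=np.array(s["tool_rot"]); p=np.array(s["tool_pos"])
np.set_printoptions(suppress=True,precision=2)
yaw=np.degrees(np.arctan2(R[1,0],R[0,0]))
print("t",s["time"],"pos",p,"yaw",round(yaw,2),"tilt",R[:,1],"F",np.array(s["wrist_force"]),"M",np.array(s["moment"]),"gap",s["finger_gap"],"j",np.array(s["joints"]))
if len(sys.argv)>1:
    x,y,z,w=map(float,sys.argv[1:5]); d=R.T@(np.array([x,y,z])-p)
    sp=-((w-yaw+180)%360-180)
    print("delta now-axes",d,"spin",round(sp,2))
    c=np.radians(w); Rx=np.array([np.cos(c),np.sin(c),0]);Rz=np.array([-np.sin(c),np.cos(c),0])
    dd=np.array([x,y,z])-p
    print("delta after spin: dx %.2f dz %.2f"%(Rx@dd,np.cross(Rx,[0,0,-1])@dd),"dy %.2f"%-dd[2])
E
python3 plan.py 471.1 366.9 330 -16.2
```

```text
t 0.1 pos [ 257.98 -568.62  207.4 ] yaw -65.6 tilt [-0.  0. -1.] F [-0.76  0.3   0.12] M [ 0.01 -0.04 -0.09] gap 0.9971105619553815 j [-72.83  12.67  87.52   0.    79.91  -7.23]
delta now-axes [-764.14 -121.11  580.57] spin -49.4
delta after spin: dx -56.34 dz 957.83 dy -122.60
```

Call:
{"method": "step_arm", "body": {"moves": [[0,-24.5,0,-9.9],[0,-24.5,0,-9.9],[0,-24.5,0,-9.9],[0,-24.5,0,-9.9],[0,-24.5,0,-9.8],[-3.5,0,50,0],[-3.5,0,60,0],[-3.5,0,60,0],[-3.5,0,60,0],[-3.5,0,60,0]], "jaw": 0}}

```text
time: 1.35
tool_pos: [322.3, -283.8, 330.5]
tool_rot: [[0.96, 0.0, 0.28], [-0.28, 0.0, 0.96], [-0.0, -1.0, 0.0]]
wrist_force: [1.2, -0.1, 1.3]
finger_gap: 1.003
```

Call:
{"method": "step_arm", "body": {"moves": [[-3.5,0,60,0],[-3.5,0,60,0],[-3.5,0,60,0],[-3.5,0,60,0],[-3.5,0,60,0],[-3.5,0,60,0],[-3.5,0,60,0],[-3.5,0,60,0],[-3.5,0,60,0],[-3.5,0,60,0]]}}

```text
time: 2.6
tool_pos: [456.0, 302.2, 330.5]
tool_rot: [[0.96, -0.0, 0.279], [-0.279, -0.0, 0.96], [-0.0, -1.0, -0.0]]
wrist_force: [1.3, -0.2, 0.7]
finger_gap: 1.001
```

```bash
python3 plan.py 471.1 366.9 100 -16.2
```

```text
t 2.6 pos [456.01 302.16 330.52] yaw -16.18 tilt [-0. -0. -1.] F [ 1.3  -0.18  0.71] M [ 0.01 -0.06 -0.01] gap 1.001159589257287 j [25.28 -1.06 89.27 -0.02 91.8  41.46]
delta now-axes [ -3.54 230.49  66.48] spin 0.02
delta after spin: dx -3.57 dz 66.38 dy 230.52
```

Call:
{"method": "step_arm", "body": {"moves": [[-1.8,0,33,0],[-1.8,0,33.5,0],[0,55,0,0],[0,60,0,0],[0,60,0,0],[0,50,0,0],[0,0,0,0],[0,0,0,0]]}}

```text
time: 3.6
tool_pos: [472.3, 365.6, 107.9]
tool_rot: [[0.96, 0.002, 0.279], [-0.279, 0.001, 0.96], [0.002, -1.0, 0.002]]
wrist_force: [0.8, 0.5, 0.5]
finger_gap: 0.996
```

```bash
python3 plan.py 471.1 366.9 0 -16.2
python3 - <<'E'
from h import *
from station import ctrl
S=ctrl.snapshot("scene");T=ctrl.snapshot("top")
pickle.dump((S,T),open("1.pkl","wb"))
crop(T["image"],"g1",85,190,185,265,8);crop(S["image"],"g2",320,210,420,310,6)
E
```

```text
t 3.6 pos [472.28 365.59 107.89] yaw -16.2 tilt [ 0.  0. -1.] F [0.78 0.46 0.52] M [-0.01 -0.05  0.01] gap 0.9958738871806083 j [30.18 13.93 97.16  0.   68.79 46.38]
delta now-axes [ -1.67 107.88   0.75] spin -0.0
delta after spin: dx -1.50 dz 0.93 dy 107.89
```

View pics/g1.png

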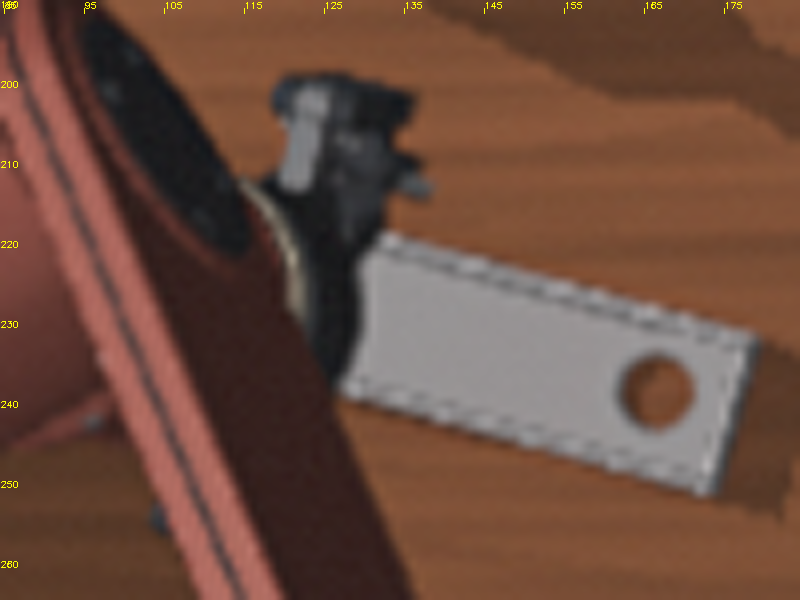

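View pics/g2.png

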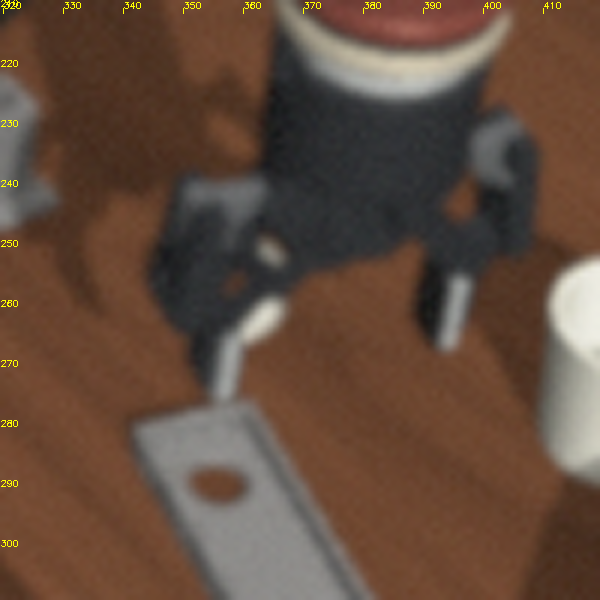

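Run:
```python
from h import *
S,T=pickle.load(open("1.pkl","rb"))
c=np.array([472.28,365.59,107.89]);x=np.array([.96,-.279,.002])
for h in(42.5,50):
  for z in(11,13): print(h,z,proj(S,[c+h*x+[0,0,z],c-h*x+[0,0,z]]).round(1).tolist())
```

```text
42.5 11 [[355.2, 281.5], [388.1, 273.7]]
42.5 13 [[355.3, 280.9], [388.2, 273.1]]
50 11 [[352.2, 282.2], [390.9, 273.0]]
50 13 [[352.3, 281.6], [391.0, 272.4]]
```

```bash
python3 plan.py
python3 - <<'E'
from h import *
from station import ctrl
S=ctrl.snapshot("scene");T=pickle.load(open("1.pkl","rb"))[1]
c=np.array(ctrl.read_state()["tool_pos"]);x=np.array([.96,-.279,.002]);z=np.array([.279,.96,0])
pts=[c+a*h*x+b*11*z+[0,0,k] for a in(1,-1) for h in (42.5,) for b in(1,-1) for k in(13,50)]+[c]
for p in pts: print(proj(S,p).round(1))
crop(S["image"],"g3",330,225,410,300,9,proj(S,pts));crop(T["image"],"g4",95,190,150,250,9,proj(T,pts))
E
```

```text
t 3.7 pos [473.27 366.19 109.37] yaw -16.2 tilt [ 0.  0. -1.] F [-0.34 -0.23  1.17] M [ 0.03 -0.05 -0.04] gap 0.9983880553511661 j [30.18 13.84 97.09 -0.   68.76 46.39]
[[357.2 284.3]]
[[359.  273.1]]
[[353.2 277.4]]
[[354.8 266.3]]
[[390.4 276.3]]
[[392.9 265.2]]
[[385.9 269.7]]
[[388.2 258.7]]
[[371.1 280.7]]
```

View pics/g3.png

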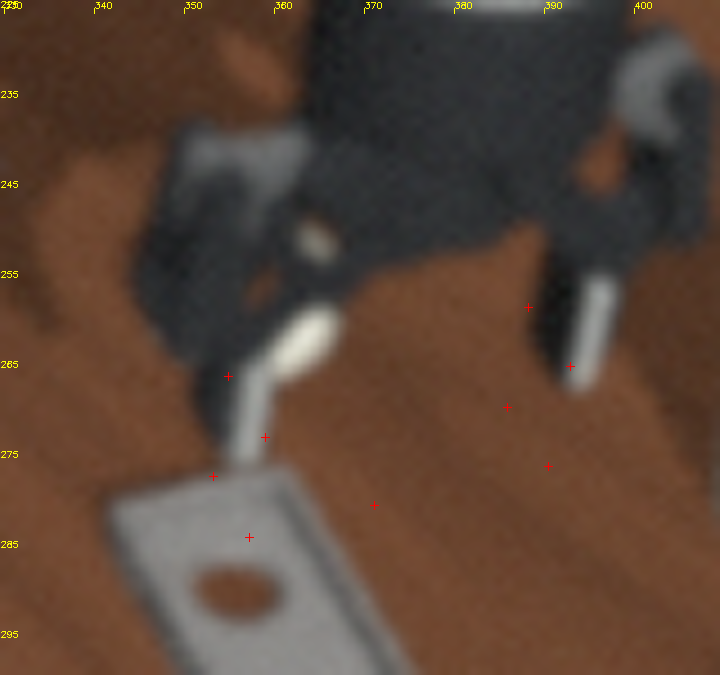

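View pics/g4.png

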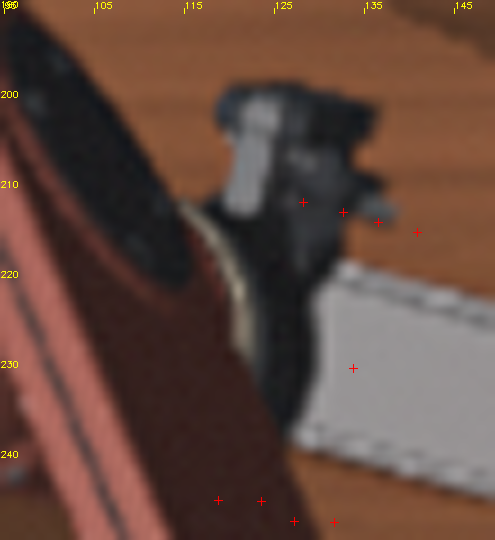

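```bash
cat > trk.py <<'E'
import numpy as np,sys,json
# log of rows commanded; prints nominal commanded pose & deltas to target
rows=[]
exec(open("rows.txt").read())
p=np.array([258.148,-569.188,208.4]);yaw=-65.604
def ax(y):
    c,s=np.cos(np.radians(y)),np.sin(np.radians(y)); return np.array([c,s,0]),np.array([0,0,-1.]),np.array([-s,c,0])
for r in rows:
    X,Y,Z=ax(yaw); p=p+r[0]*X+r[1]*Y+r[2]*Z; yaw-=r[3]
if __name__=="__main__":
    print("cmd",p.round(2),round(yaw,2))
    if len(sys.argv)>1:
        x,y,z,w=map(float,sys.argv[1:5]); d=np.array([x,y,z])-p
        for nm,a in(("now",yaw),("afterspin",w)):
            X,Y,Z=ax(a); print(nm,"dx %.2f dy %.2f dz %.2f"%(X@d,Y@d,Z@d),"spin %.2f"%(yaw-w))
E
cat > rows.txt <<'E'
rows+=[[0,-24.5,0,-9.9]]*4+[[0,-24.5,0,-9.8]]+[[-3.5,0,50,0]]+[[-3.5,0,60,0]]*14
rows+=[[-1.8,0,33,0],[-1.8,0,33.5,0],[0,55,0,0],[0,60,0,0],[0,60,0,0],[0,50,0,0]]
E
python3 trk.py 471.1 366.9 30 -16.2; python3 plan.py | head -1
```

```text
cmd [471.2  364.97 105.9 ] -16.2
now dx -0.63 dy 75.90 dz 1.83 spin -0.00
afterspin dx -0.63 dy 75.90 dz 1.83 spin -0.00
t 3.75 pos [473.16 366.13 109.24] yaw -16.2 tilt [ 0.  0. -1.] F [-0.04  0.42 -0.13] M [ 0.04 -0.01 -0.02] gap 1.0035343639868781 j [30.18 13.83 97.11 -0.   68.75 46.39]
```

Call:
{"method": "step_arm", "body": {"moves": [[-2,25,1.3,0],[0,25,0,0],[0,25,0,0],[0,0,0,0],[0,0,0,0]]}}

```text
time: 4.38
tool_pos: [471.0, 367.6, 33.0]
tool_rot: [[0.96, 0.003, 0.279], [-0.279, 0.002, 0.96], [0.002, -1.0, 0.002]]
wrist_force: [-0.2, -0.5, -0.4]
finger_gap: 0.997
```

```bash
python3 plan.py 471.1 366.9 0 -16.2
cat > snap.py <<'E'
import sys
from h import *
from station import ctrl
# snap.py name cam x0 y0 x1 y1 k
n,c=sys.argv[1:3]; s=ctrl.snapshot(c); pickle.dump(s,open(f"{n}.pkl","wb"))
b=list(map(int,sys.argv[3:8])); crop(s["image"],n,*b)
E
python3 snap.py g5 scene 320 225 420 335 6
```

```text
t 4.375 pos [470.96 367.59  33.  ] yaw -16.2 tilt [ 0.  0. -1.] F [-0.23 -0.46 -0.36] M [ 0.02 -0.02 -0.02] gap 0.9973941936266683 j [30.41 19.35 99.44  0.   61.04 46.61]
delta now-axes [ 0.26 33.   -0.7 ] spin 0.0
delta after spin: dx 0.32 dz -0.63 dy 33.00
```

View pics/g5.png

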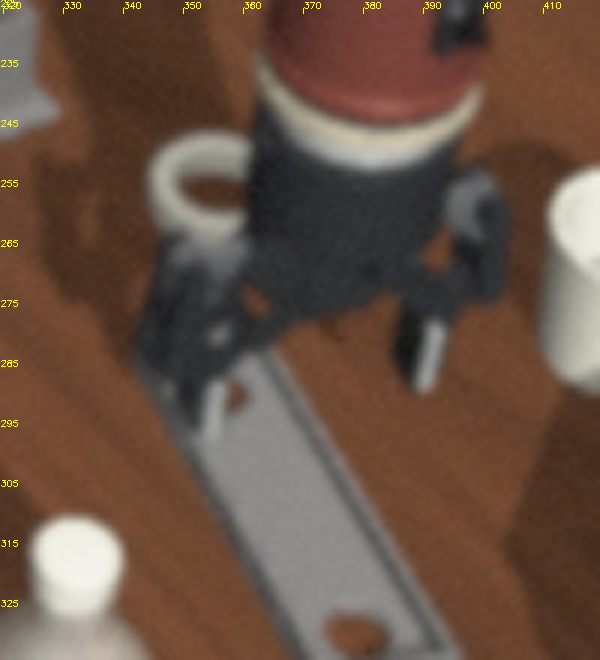

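Run:
```python
from h import *
s=pickle.load(open("g5.pkl","rb"))
for z in(0,18,33,46,60,80,106): print(z,proj(s,[471,367.6,z]))
c=np.array([471,367.6,0]);x=np.array([.96,-.279,0]);zz=np.array([.279,.96,0])
for z in (46,60,70):
  for h in(42.5,47): print(z,h,proj(s,[c+h*x+[0,0,z],c-h*x+[0,0,z], c-h*x+11*zz+[0,0,z]]).round(1).tolist())
```

```text
0 [[366.77883618 310.42123854]]
18 [[367.63331176 305.76280216]]
33 [[368.35899443 301.81059176]]
46 [[368.99821585 298.3323609 ]]
60 [[369.69757739 294.53020302]]
80 [[370.71697792 288.99431638]]
106 [[372.07928877 281.60770242]]
46 42.5 [[353.1, 302.3], [384.7, 294.4], [386.8, 297.8]]
46 47 [[351.4, 302.8], [386.3, 294.0], [388.4, 297.3]]
60 42.5 [[353.7, 298.5], [385.5, 290.6], [387.6, 294.0]]
60 47 [[351.9, 299.0], [387.1, 290.2], [389.3, 293.5]]
70 42.5 [[354.1, 295.8], [386.1, 287.9], [388.2, 291.2]]
70 47 [[352.3, 296.2], [387.7, 287.5], [389.9, 290.8]]
```

Call:
{"method": "step_arm", "body": {"moves": [[0.3,15,-0.6,0],[0,10,0,0],[0,6,0,0],[0,0,0,0],[0,0,0,0]]}}

```text
time: 5.05
tool_pos: [469.9, 366.2, -0.0]
tool_rot: [[0.96, 0.0, 0.279], [-0.279, 0.0, 0.96], [0.0, -1.0, 0.0]]
wrist_force: [0.2, -0.5, -0.4]
finger_gap: 1.0
```

```bash
python3 plan.py 471.1 366.9 0 -16.2; 
python3 snap.py g6 scene 320 225 420 335 6
```

```text
t 5.05 pos [469.89 366.21  -0.03] yaw -16.2 tilt [ 0.  0. -1.] F [ 0.21 -0.49 -0.44] M [0.02 0.   0.03] gap 0.9999178538293535 j [ 30.35  22.06 100.08   0.    57.85  46.55]
delta now-axes [ 0.97 -0.02  1.  ] spin -0.0
delta after spin: dx 0.97 dz 1.00 dy -0.03
```

View pics/g6.png

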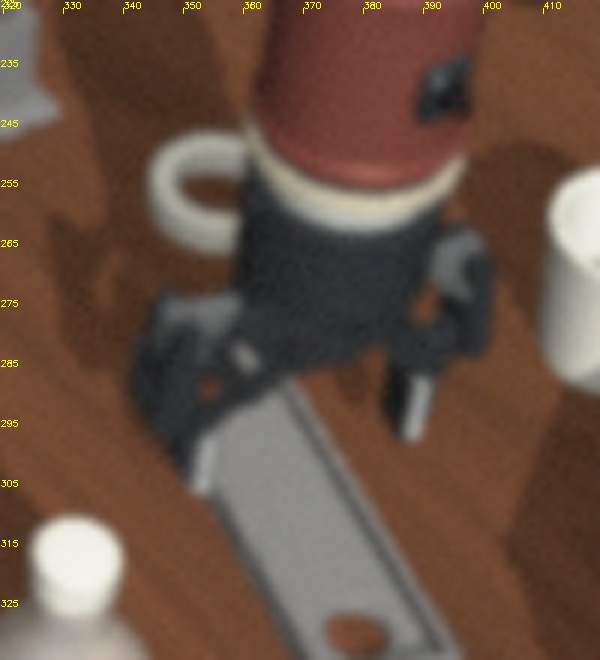

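Call:
{"method": "step_arm", "body": {"moves": [[0.5,0,0.5,0],[0,0,0,0],[0,0,0,0],[0,0,0,0],[0,0,0,0],[0,0,0,0]], "jaw": 255}}

```text
time: 5.85
tool_pos: [470.4, 366.4, -0.1]
tool_rot: [[0.96, -0.0, 0.279], [-0.279, -0.0, 0.96], [-0.0, -1.0, -0.0]]
wrist_force: [-0.0, -0.5, 0.7]
finger_gap: 0.002
```

```bash
python3 plan.py 471.1 366.9 0 -16.2; 
python3 snap.py g7 scene 320 225 420 335 6
```

```text
t 5.85 pos [470.37 366.45  -0.11] yaw -16.21 tilt [-0. -0. -1.] F [-0.04 -0.47  0.69] M [-0.02  0.03  0.02] gap 0.0015981950351868488 j [30.35 22.14 99.99  0.   57.87 46.55]
delta now-axes [ 0.58 -0.11  0.64] spin -0.01
delta after spin: dx 0.58 dz 0.64 dy -0.11
```

View pics/g7.png

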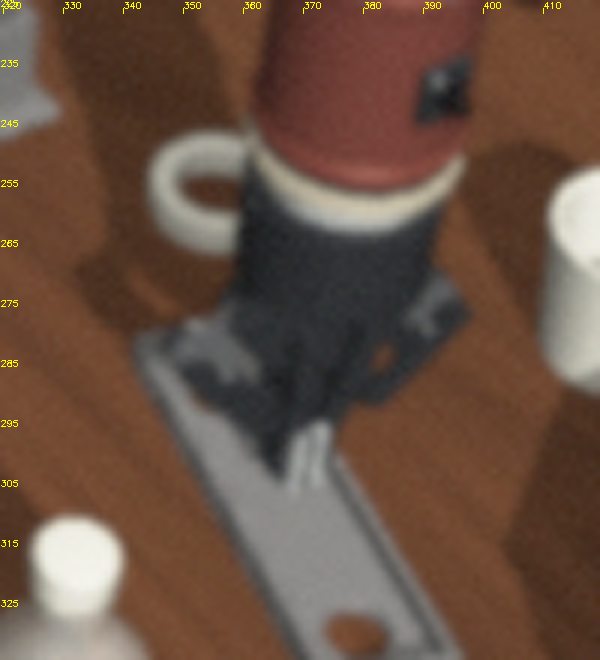

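Call:
{"method": "step_arm", "body": {"moves": [[0.5,4,0.5,0],[0,4,0,0],[0,0,0,0]]}}

```text
time: 6.28
tool_pos: [470.5, 366.5, -8.8]
tool_rot: [[0.96, -0.001, 0.279], [-0.279, -0.001, 0.96], [-0.001, -1.0, -0.001]]
wrist_force: [0.0, 0.1, -0.1]
finger_gap: -0.003
```

Call:
{"method": "step_arm", "body": {"moves": [[0,1.5,0,0],[0,1.5,0,0]]}}

```text
time: 6.52
tool_pos: [471.1, 366.8, -11.1]
tool_rot: [[0.96, 0.0, 0.279], [-0.279, 0.0, 0.96], [0.0, -1.0, 0.0]]
wrist_force: [-0.3, 0.5, 0.3]
finger_gap: -0.002
```

Call:
{"method": "step_arm", "body": {"moves": [[0,1.5,0,0],[0,0,0,0]]}}

```text
time: 6.78
tool_pos: [470.9, 366.8, -12.7]
tool_rot: [[0.96, -0.0, 0.279], [-0.279, -0.0, 0.96], [-0.0, -1.0, -0.0]]
wrist_force: [0.9, 0.5, 0.5]
finger_gap: 0.005
```

```bash
python3 plan.py 471.1 366.9 0 -16.2; 
python3 snap.py g8 scene 340 280 390 330 12
```

```text
t 6.775 pos [470.89 366.76 -12.74] yaw -16.2 tilt [-0. -0. -1.] F [0.87 0.48 0.55] M [0.03 0.02 0.02] gap 0.00463219975786026 j [ 30.35  23.34 100.02   0.    56.65  46.55]
delta now-axes [  0.16 -12.74   0.19] spin -0.0
delta after spin: dx 0.16 dz 0.19 dy -12.74
```

View pics/g8.png

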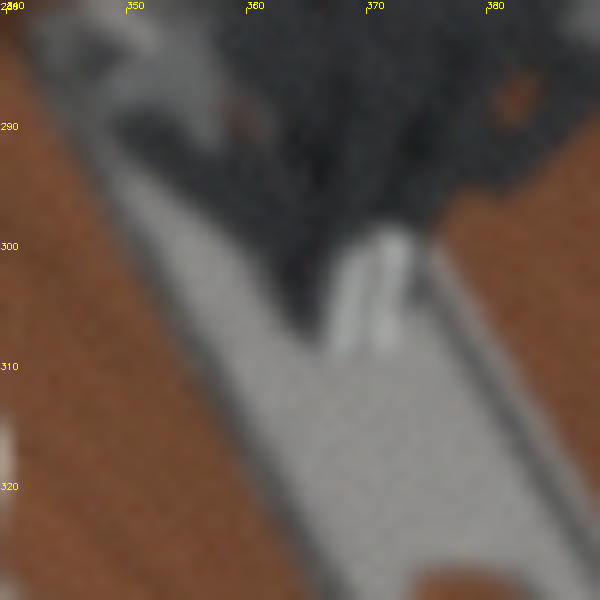

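Call:
{"method": "step_arm", "body": {"moves": [[0,2,0,0],[0,2,0,0]]}}

```text
time: 7.08
tool_pos: [471.0, 366.8, -16.7]
tool_rot: [[0.96, 0.0, 0.279], [-0.279, 0.0, 0.96], [0.0, -1.0, 0.0]]
wrist_force: [0.4, 0.5, -0.2]
finger_gap: 0.005
```

Call:
{"method": "step_arm", "body": {"moves": [[0,1.5,0,0],[0,1.5,0,0]]}}

```text
time: 7.32
tool_pos: [471.1, 366.8, -17.0]
tool_rot: [[0.96, -0.001, 0.279], [-0.279, -0.001, 0.96], [-0.0, -1.0, -0.001]]
wrist_force: [-10.8, -7.3, 29.8]
finger_gap: 0.004
```

Call:
{"method": "step_arm", "body": {"moves": [[0,1.5,0,0],[0,1,0,0]]}}

```text
time: 7.58
tool_pos: [471.2, 366.9, -17.0]
tool_rot: [[0.96, -0.001, 0.278], [-0.278, -0.001, 0.96], [-0.001, -1.0, -0.001]]
wrist_force: [-17.8, -12.3, 44.7]
finger_gap: 0.001
```

Call:
{"method": "step_arm", "body": {"moves": [[0,-12,0,0],[0,-13,0,0],[0,0,0,0]]}}

```text
time: 7.95
tool_pos: [472.0, 367.4, 4.1]
tool_rot: [[0.96, 0.002, 0.279], [-0.279, 0.001, 0.96], [0.002, -1.0, 0.002]]
wrist_force: [-0.6, -1.9, -0.1]
finger_gap: -0.002
```

Call:
{"method": "step_arm", "body": {"moves": [[0,0,0,0],[0,0,0,0],[0,0,0,0],[0,0,0,0],[0,0,0,0]], "jaw": 0}}

```text
time: 8.57
tool_pos: [471.0, 366.8, 2.8]
tool_rot: [[0.96, -0.0, 0.279], [-0.279, -0.0, 0.96], [-0.0, -1.0, -0.0]]
wrist_force: [-0.5, 0.5, -1.2]
finger_gap: 0.999
```

```bash
python3 plan.py 471.1 366.9 -23 -16.2; 
python3 snap.py g9 scene 320 225 420 335 6
```

```text
t 8.575 pos [470.99 366.75   2.82] yaw -16.21 tilt [-0. -0. -1.] F [-0.52  0.51 -1.16] M [-0.01  0.02 -0.09] gap 0.9994686960807613 j [30.34 21.97 99.84 -0.   58.2  46.55]
delta now-axes [ 0.06 25.82  0.17] spin -0.01
delta after spin: dx 0.06 dz 0.17 dy 25.82
```

View pics/g9.png

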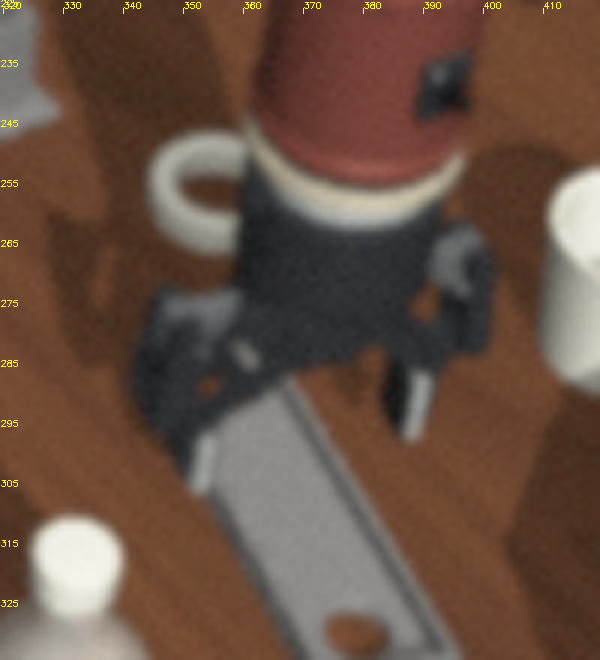

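Run:
```python
from h import *
s=pickle.load(open("g9.pkl","rb"))
for z in(20,30,39,45): print(z,onz(s,[(352.5,306),(386,298),(369.3,302)],z).round(1).tolist())
```

```text
20 [[504.2, 348.8, 20.0], [416.8, 375.6, 20.0], [460.8, 362.1, 20.0]]
30 [[510.4, 354.4, 30.0], [423.9, 380.9, 30.0], [467.5, 367.7, 30.0]]
39 [[516.0, 359.5, 39.0], [430.4, 385.8, 39.0], [473.5, 372.6, 39.0]]
45 [[519.7, 362.9, 45.0], [434.7, 389.0, 45.0], [477.5, 375.9, 45.0]]
```

Call:
{"method": "step_arm", "body": {"moves": [[0,10,0,0],[0,10,0,0],[0,5,0,0],[0,0,0,0]]}}

```text
time: 9.12
tool_pos: [470.3, 366.4, -23.1]
tool_rot: [[0.96, -0.002, 0.279], [-0.279, -0.001, 0.96], [-0.001, -1.0, -0.001]]
wrist_force: [1.1, 0.4, -0.7]
finger_gap: 1.0
```

Call:
{"method": "step_arm", "body": {"moves": [[0,0,0,0],[0,0,0,0],[0,0,0,0],[0,0,0,0]], "jaw": 255}}

```text
time: 9.62
tool_pos: [471.7, 367.2, -21.3]
tool_rot: [[0.96, 0.001, 0.279], [-0.279, 0.001, 0.96], [0.001, -1.0, 0.001]]
wrist_force: [0.8, 0.0, 5.2]
finger_gap: 0.64
```

```bash
python3 plan.py 471.1 366.9 -23 -16.2; 
python3 snap.py g10 scene 320 225 420 335 6
```

```text
t 9.625 pos [471.7  367.22 -21.28] yaw -16.2 tilt [ 0.  0. -1.] F [0.79 0.01 5.17] M [-0.01  0.08 -0.02] gap 0.6401780957239058 j [ 30.35  24.16 100.03   0.    55.72  46.55]
delta now-axes [-0.49  1.72 -0.48] spin -0.0
delta after spin: dx -0.49 dz -0.48 dy 1.72
```

View pics/g10.png

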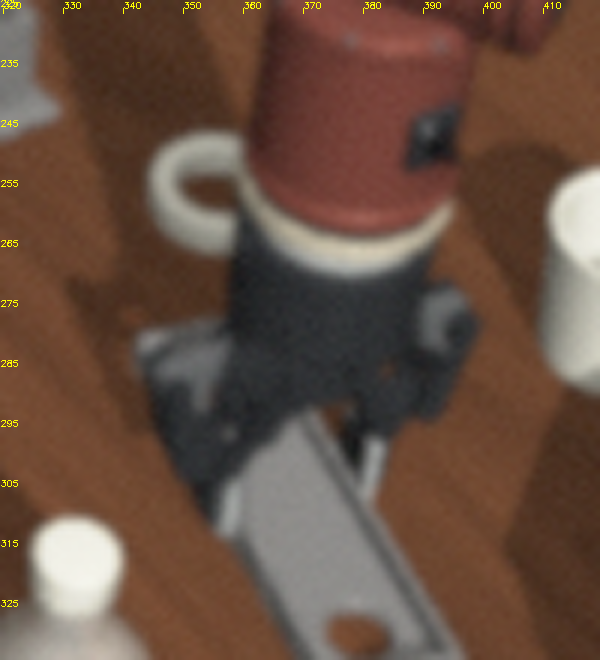

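Call:
{"method": "step_arm", "body": {"moves": [[0,-15,0,0],[0,-35,0,0],[0,-45,0,0],[0,-45,0,-7.7],[0,-45,0,-7.7],[0,-45,0,-7.7],[0,0,0,0]]}}

```text
time: 10.55
tool_pos: [473.2, 368.1, 213.6]
tool_rot: [[0.993, 0.008, -0.121], [0.121, 0.004, 0.993], [0.008, -1.0, 0.003]]
wrist_force: [-0.7, 1.1, -1.5]
finger_gap: 0.635
```

```bash
python3 plan.py 618.8 1.9 210 6.9
```

```text
t 10.55 pos [473.17 368.15 213.62] yaw 6.95 tilt [ 0.01  0.   -1.  ] F [-0.7   1.14 -1.54] M [ 0.01 -0.01 -0.02] gap 0.6351153150259505 j [30.35  8.55 91.56 -0.   79.39 23.41]
delta now-axes [ 100.24    3.1  -381.18] spin 0.05
delta after spin: dx 100.58 dz -381.09 dy 3.62
```

Call:
{"method": "step_arm", "body": {"moves": [[8,0,-30,0],[14,0,-52,0],[14,0,-55,0],[14,0,-55,0],[14,0,-55,0],[14,0,-55,0],[14,0,-49,0],[8.5,0,-30,0],[0,0,0,0],[0,0,0,0]]}}

```text
time: 11.8
tool_pos: [615.5, 1.1, 206.8]
tool_rot: [[0.993, -0.002, -0.119], [0.119, 0.001, 0.993], [-0.002, -1.0, 0.001]]
wrist_force: [-0.1, -0.1, -0.8]
finger_gap: 0.635
```

```bash
python3 plan.py 618.8 1.9 210 6.9; python3 snap.py k1 scene 195 130 315 270 5;python3 snap.py k2 top 190 110 340 220 5
```

```text
t 11.8 pos [615.54   1.11 206.77] yaw 6.85 tilt [-0.  0. -1.] F [-0.08 -0.07 -0.81] M [0.04 0.05 0.02] gap 0.6354866795431112 j [ -7.25  11.52  88.93   0.03  79.69 -14.11]
delta now-axes [ 3.32 -3.24  0.4 ] spin -0.05
delta after spin: dx 3.33 dz 0.39 dy -3.23
```

View pics/k1.png

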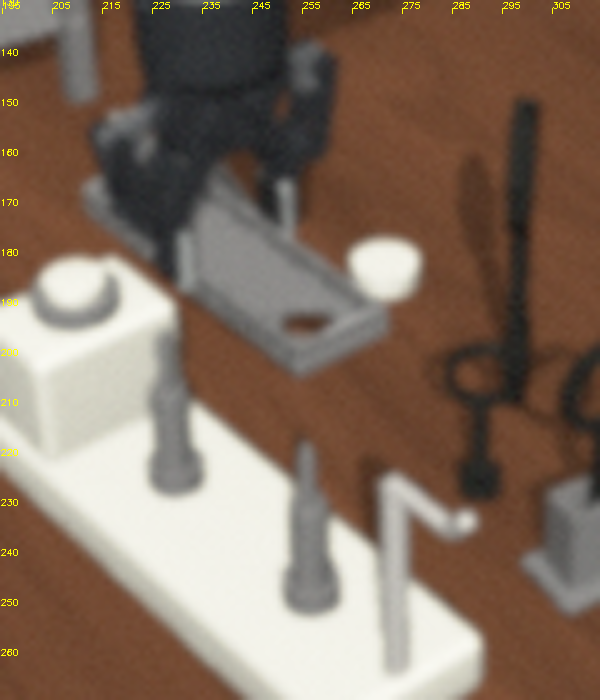

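View pics/k2.png

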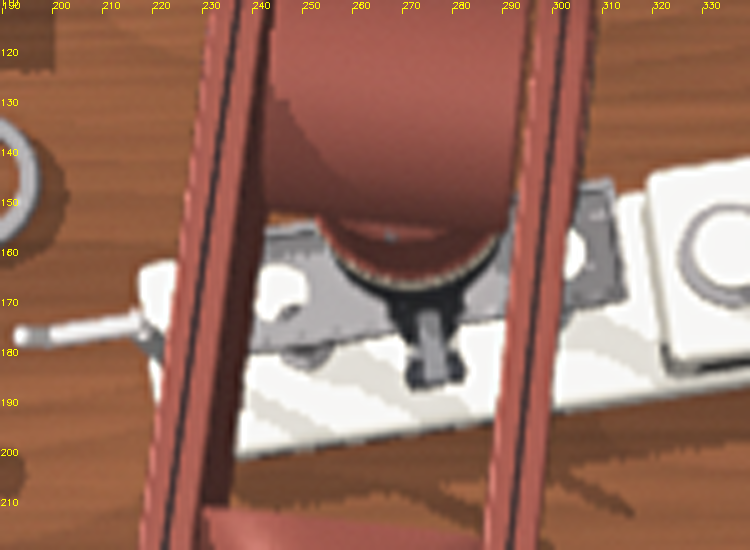

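Run:
```python
from h import *
S=pickle.load(open("k1.pkl","rb"));T=pickle.load(open("k2.pkl","rb"))
def pts(x,y,z,yaw,L=190):
    P=pose(x,y,yaw,[[0,65,3],[0,-65,3],[28,95,0],[-28,95,0],[28,95,18],[-28,95,18],[28,-95,18],[-28,-95,18],[28,-95,0],[-28,-95,0]]); P[:,2]+=z; return P
P=pts(615.5,1.1,228.5,np.radians(6.9))
print(proj(S,P).round(1).tolist());print(proj(T,P).round(1).tolist())
crop(S["image"],"k3",205,145,285,215,9,proj(S,P));crop(T["image"],"k4",225,140,325,205,8,proj(T,P))
```

```text
[[255.5, 194.4], [226.0, 172.4], [253.9, 205.3], [271.6, 196.5], [253.6, 199.5], [271.5, 190.7], [210.5, 166.7], [227.7, 159.5], [211.1, 172.3], [228.2, 165.0]]
[[245.8, 167.8], [301.3, 159.8], [231.6, 158.1], [234.7, 181.7], [230.7, 156.7], [234.0, 180.6], [312.8, 144.8], [316.4, 168.8], [312.3, 146.5], [315.9, 170.1]]
```

View pics/k3.png

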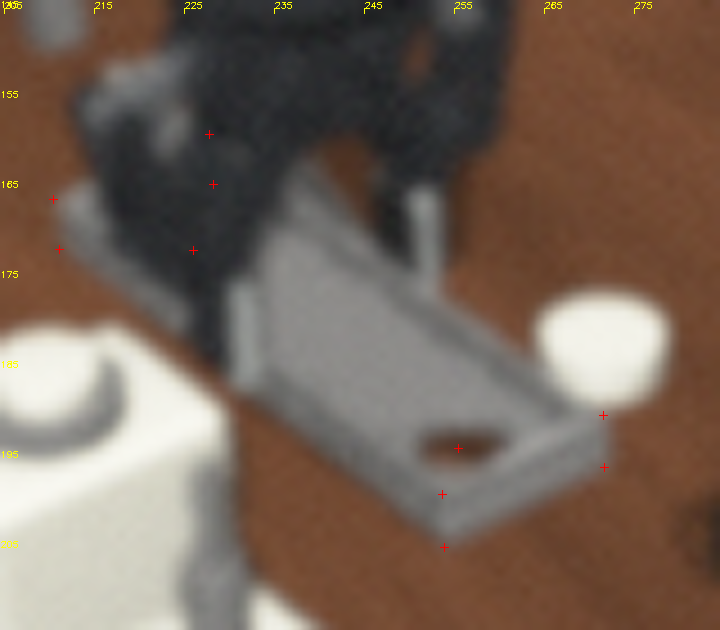

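View pics/k4.png

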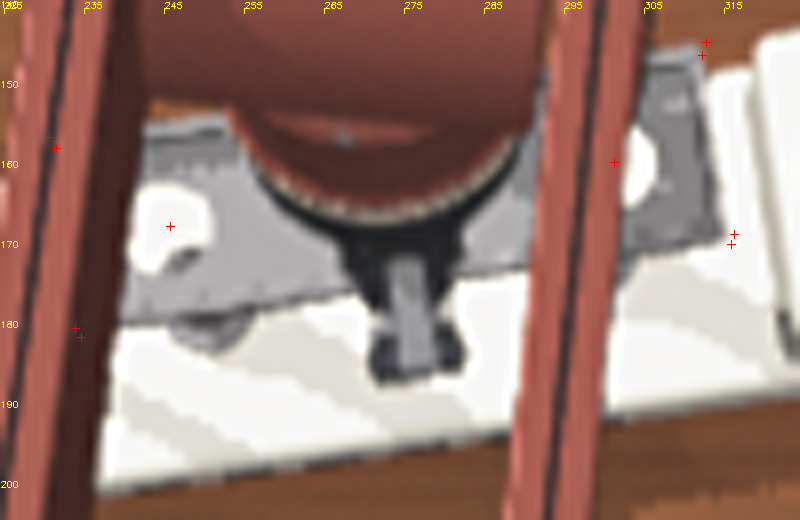

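```bash
cat > fitheld.py <<'E'
from h import *
def pts(p,L):
    h=L/2
    P=pose(p[0],p[1],p[3],[[0,65,3],[0,-65,3],[28,h,0],[-28,h,0],[28,h,18],[-28,h,18],[28,-h,18],[-28,-h,18],[28,-h,0],[-28,-h,0]]); P[:,2]+=p[2]; return P
def fit(S,T,so,to,p0,L):
    si=[i for i,_ in so];ti=[i for i,_ in to]
    f=lambda p:np.r_[(proj(S,pts(p,L)[si])-[v for _,v in so]).ravel(),(proj(T,pts(p,L)[ti])-[v for _,v in to]).ravel()]
    r=least_squares(f,p0,x_scale=[1,1,1,.01]); print(r.x.round(3),r.fun.round(2)); return r.x
E
python3 - <<'E'
from fitheld import *
S=pickle.load(open("k1.pkl","rb"));T=pickle.load(open("k2.pkl","rb"))
fit(S,T,[(2,(254.4,204.3)),(3,(271.9,195.05)),(6,(211.4,166.1)),(8,(211.2,170.8))],[(6,(312,145.25)),(7,(314.75,169.5)),(0,(245.4,167.9))],[615.5,1.1,228.5,.12],190)
E
```

```text
[6.14454e+02 3.04000e+00 2.32630e+02 1.15000e-01] [ 0.    0.03  0.35  0.49 -0.26 -0.62  0.59  0.31  0.13 -0.09  0.86 -0.29
 -0.6  -0.07]
```

Call:
{"method": "step_arm", "body": {"moves": [[4.2,15,-1.5,-0.3],[0,20,0,0],[0,20,0,0],[0,12,0,0],[0,0,0,0],[0,0,0,0],[0,0,0,0]]}}

```text
time: 12.78
tool_pos: [621.6, -0.5, 142.0]
tool_rot: [[0.992, 0.002, -0.125], [0.125, -0.0, 0.992], [0.002, -1.0, -0.0]]
wrist_force: [0.8, 1.1, -0.4]
finger_gap: 0.641
```

```bash
python3 plan.py 618.8 1.9 210 6.9; python3 snap.py k5 scene 205 150 285 220 9;python3 snap.py k6 top 225 140 325 205 8
```

```text
t 12.775 pos [621.62  -0.52 142.03] yaw 7.19 tilt [ 0. -0. -1.] F [ 0.84  1.06 -0.43] M [-0.01  0.01  0.02] gap 0.6405478644905198 j [ -7.31  15.1   91.83  -0.    72.96 -14.5 ]
delta now-axes [ -2.37 -67.98   2.72] spin 0.29
delta after spin: dx -2.51 dz 2.74 dy -67.97
```

View pics/k5.png

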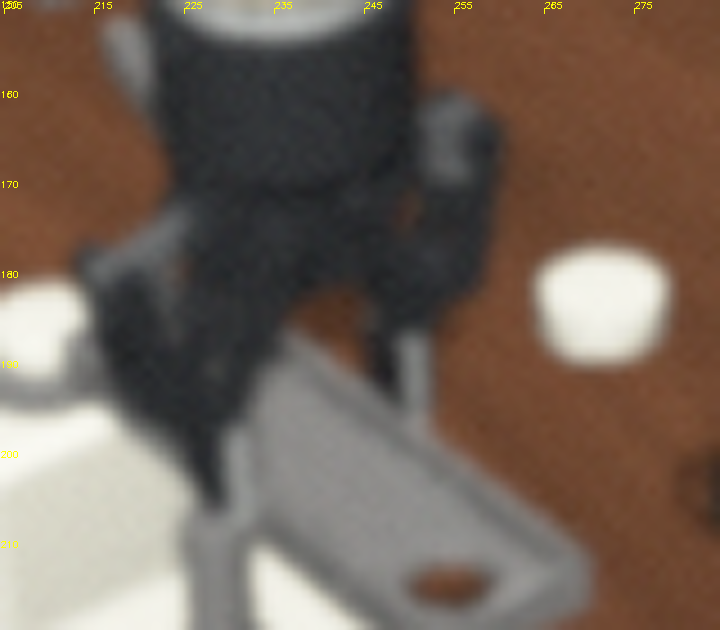

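View pics/k6.png

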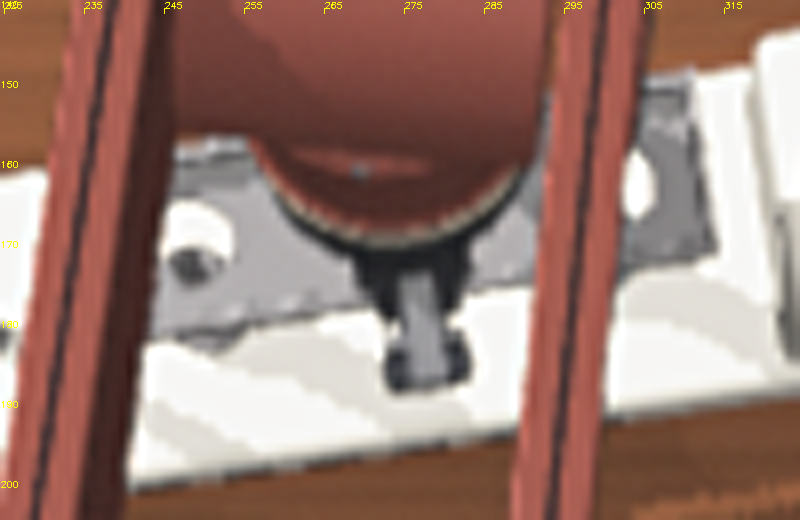

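```bash
python3 plan.py 618.8 1.9 210 6.9;  python3 - <<'E'
from fitheld import *
S=pickle.load(open("k5.pkl","rb"));T=pickle.load(open("k6.pkl","rb"))
P=pose(618.8,1.9,.12,[[0,65,155],[0,-65,155]]); print("tips",proj(S,P),proj(T,P))
u=lambda x,y:(225+x/8-.5,140+y/8-.5); v=lambda x,y:(205+x/9-.5,150+y/9-.5)
print(fit(S,T,[(0,v(450,588)),(5,v(592,558))],[(6,u(692,70)),(7,u(715,257)),(0,u(191,241))],[619,1.1,166,.12],190))
crop(S["image"],"k7",205,180,285,240,9)
E
```

```text
t 12.875 pos [621.39  -0.45 141.8 ] yaw 7.19 tilt [ 0. -0. -1.] F [ 0.09 -0.61 -1.34] M [ 0.03 -0.   -0.03] gap 0.6359541937413881 j [ -7.31  15.11  91.85   0.    72.96 -14.5 ]
delta now-axes [ -2.18 -68.21   2.63] spin 0.29
delta after spin: dx -2.29 dz 2.64 dy -68.20
tips [[255.5314298  218.38912532]
 [227.1315638  195.66547898]] [[247.82116596 171.62510468]
 [299.93201574 164.15784374]]
[6.20691e+02 1.47900e+00 1.64823e+02 1.13000e-01] [ 0.02 -0.   -0.22  0.08  0.18  0.31  0.55 -0.35 -0.8   0.23]
[6.20690751e+02 1.47859451e+00 1.64823133e+02 1.13195546e-01]
```

View pics/k7.png

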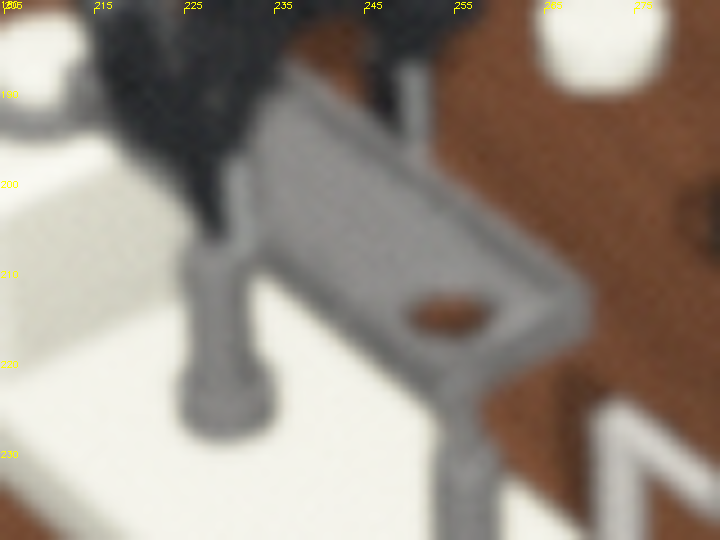

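Call:
{"method": "step_arm", "body": {"moves": [[-1.8,0,0.7,0],[0,12,0,0],[0,12,0,0],[0,12,0,0],[0,5,0,0],[0,0,0,0],[0,0,0,0]]}}

```text
time: 13.75
tool_pos: [619.4, 0.0, 100.3]
tool_rot: [[0.992, 0.001, -0.125], [0.125, -0.0, 0.992], [0.001, -1.0, -0.0]]
wrist_force: [-1.0, -0.9, -1.2]
finger_gap: 0.634
```

```bash
python3 plan.py 618.8 1.9 210 6.9; python3 snap.py k8 scene 205 170 295 240 8;python3 snap.py k9 top 225 140 325 205 8
```

```text
t 13.75 pos [619.37   0.04 100.33] yaw 7.2 tilt [ 0. -0. -1.] F [-1.04 -0.86 -1.19] M [-0.02  0.   -0.04] gap 0.6340794624150691 j [ -7.29  17.3   93.9   -0.    68.75 -14.48]
delta now-axes [  -0.25 -109.67    1.89] spin 0.3
delta after spin: dx -0.34 dz 1.91 dy -109.67
```

View pics/k8.png

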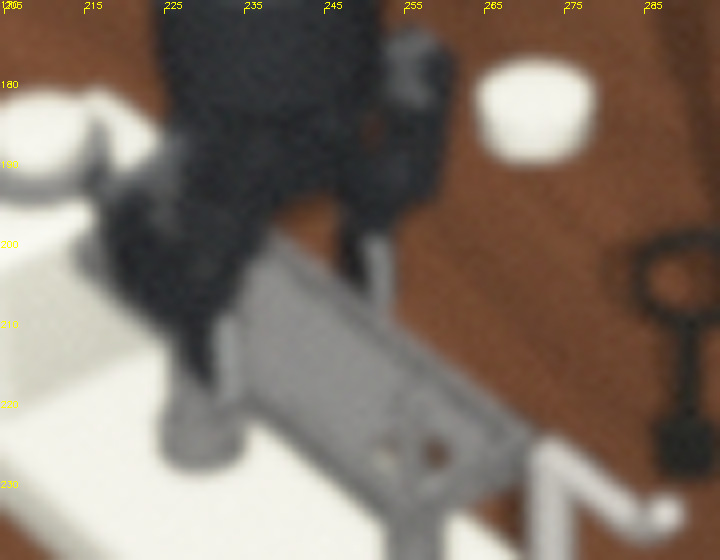

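View pics/k9.png

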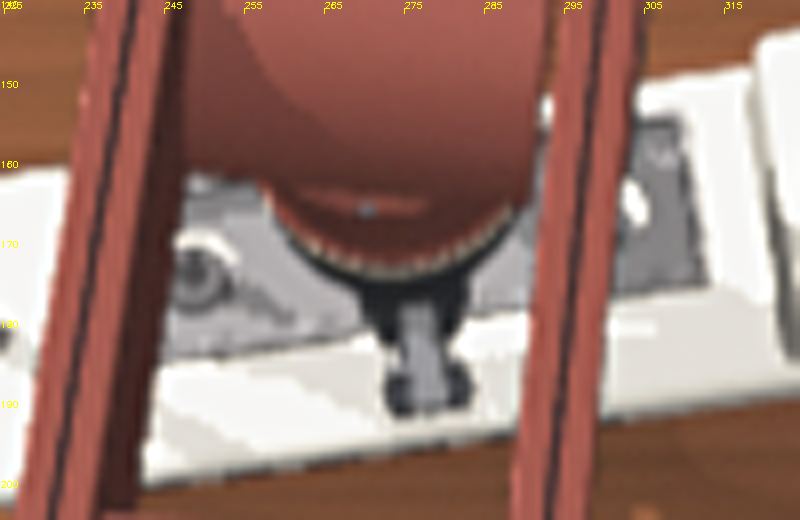

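Call:
{"method": "step_arm", "body": {"moves": [[0,4,-0.5,0],[0,4,0,0],[0,4,0,0],[0,4,0,0],[0,0,0,0]]}}

```text
time: 14.48
tool_pos: [619.0, -0.1, 83.5]
tool_rot: [[0.992, -0.0, -0.125], [0.125, 0.001, 0.992], [-0.0, -1.0, 0.001]]
wrist_force: [1.4, 1.4, -1.6]
finger_gap: 0.638
```

Call:
{"method": "step_arm", "body": {"moves": [[0,8,0,0],[0,8,0,0],[0,8,0,0],[0,8,0,0],[0,6,0,0],[0,0,0,0],[0,0,0,0]]}}

```text
time: 15.35
tool_pos: [618.9, -0.1, 45.6]
tool_rot: [[0.992, -0.0, -0.125], [0.125, 0.0, 0.992], [-0.0, -1.0, 0.0]]
wrist_force: [2.9, 4.8, -3.0]
finger_gap: 0.641
```

```bash
python3 plan.py 618.8 1.9 210 6.9; python3 snap.py l1 scene 205 180 295 250 8
```

```text
t 15.35 pos [618.88  -0.14  45.62] yaw 7.2 tilt [-0.  0. -1.] F [ 2.93  4.76 -3.01] M [ 0.52 -0.37 -0.12] gap 0.6407490093404029 j [ -7.32  21.09  95.58   0.02  63.35 -14.53]
delta now-axes [   0.12 -164.38    2.09] spin 0.3
delta after spin: dx 0.17 dz 2.03 dy -164.38
```

View pics/l1.png

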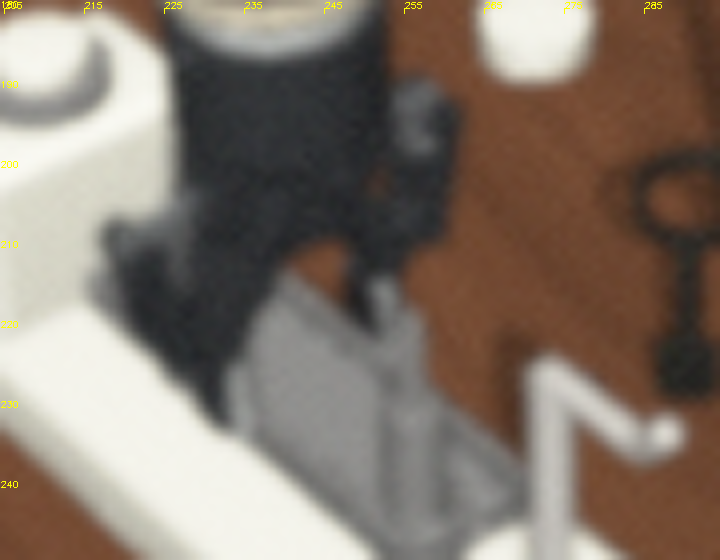

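Call:
{"method": "step_arm", "body": {"moves": [[0.3,3,0.8,0],[0,3,0,0],[0,0,0,0]]}}

```text
time: 15.78
tool_pos: [618.9, 0.0, 39.6]
tool_rot: [[0.992, -0.001, -0.125], [0.125, -0.0, 0.992], [-0.001, -1.0, -0.0]]
wrist_force: [-0.0, -0.2, -1.4]
finger_gap: 0.636
```

Call:
{"method": "step_arm", "body": {"moves": [[0,1.5,0,0],[0,1,0,0]]}}

```text
time: 16.02
tool_pos: [619.3, 0.1, 38.7]
tool_rot: [[0.992, -0.0, -0.125], [0.125, -0.001, 0.992], [-0.0, -1.0, -0.001]]
wrist_force: [-5.6, -1.1, 12.0]
finger_gap: 0.633
```

Call:
{"method": "step_arm", "body": {"moves": [[0,-0.8,0,0],[0,0,0,0],[0,0,0,0],[0,0,0,0],[0,0,0,0]], "jaw": 0}}

```text
time: 16.65
tool_pos: [619.2, 0.5, 38.1]
tool_rot: [[0.992, -0.0, -0.125], [0.125, 0.0, 0.992], [-0.0, -1.0, 0.0]]
wrist_force: [-0.1, 0.3, 0.3]
finger_gap: 1.004
```

Call:
{"method": "step_arm", "body": {"moves": [[0,-15,0,0],[0,-40,0,0],[0,-50,0,0],[0,-50,0,0],[0,-50,0,0],[0,-50,0,0]]}}

```text
time: 17.4
tool_pos: [619.1, 0.5, 296.4]
tool_rot: [[0.992, 0.002, -0.125], [0.125, -0.0, 0.992], [0.002, -1.0, -0.0]]
wrist_force: [0.1, 1.1, -0.5]
finger_gap: 0.999
```

```bash
python3 plan.py 441.9 -409.6 280 -7.9; python3 snap.py l2 scene 185 180 295 270 7
```

```text
t 17.4 pos [619.08   0.47 296.36] yaw 7.2 tilt [ 0. -0. -1.] F [ 0.08  1.06 -0.53] M [ 0.    0.05 -0.02] gap 0.9991162250024981 j [ -7.25   9.37  81.85  -0.    88.69 -14.45]
delta now-axes [-227.19   16.16 -384.63] spin 15.1
delta after spin: dx -119.13 dz -430.53 dy 16.36
```

View pics/l2.png

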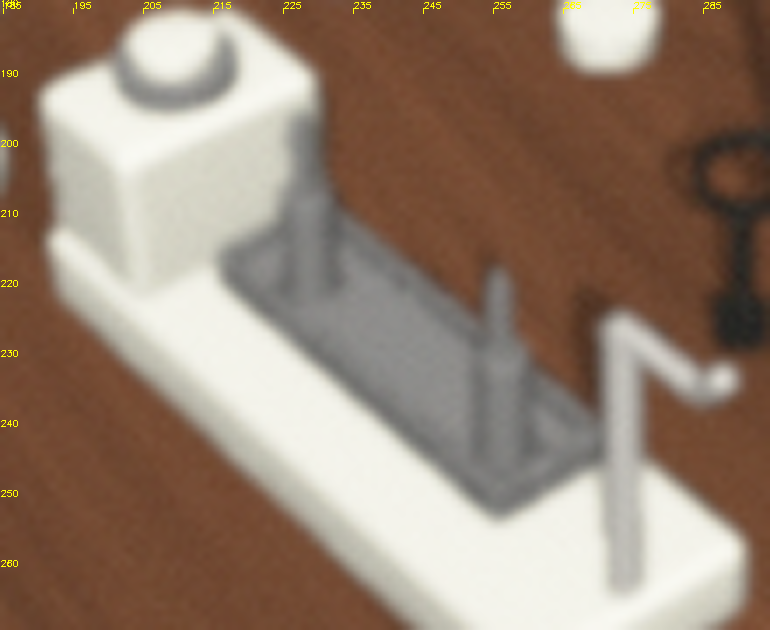

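Call:
{"method": "step_arm", "body": {"moves": [[0,0,0,7.5],[0,0,0,7.6],[-12,0,-40,0],[-16,0,-60,0],[-16.5,0,-60,0],[-16.5,0,-60,0],[-16.5,0,-60,0],[-16.5,0,-60,0],[-15,0,-55,0],[-10,0,-35.5,0]]}}

```text
time: 18.7
tool_pos: [440.7, -412.0, 294.2]
tool_rot: [[0.99, 0.001, 0.14], [-0.14, -0.001, 0.99], [0.001, -1.0, -0.001]]
wrist_force: [1.8, 0.7, -0.3]
finger_gap: 0.997
```

Call:
{"method": "step_arm", "body": {"moves": [[0,40,0,0],[0,60,0,0],[0,60,0,0],[0,60,0,0],[0,50,0,0],[0,0,0,0],[0,0,0,0],[0,0,0,0]]}}

```text
time: 19.7
tool_pos: [444.0, -411.8, 26.9]
tool_rot: [[0.991, 0.004, 0.137], [-0.137, -0.005, 0.991], [0.004, -1.0, -0.004]]
wrist_force: [1.0, 0.3, -0.2]
finger_gap: 0.999
```

```bash
python3 plan.py 441.9 -409.6 -22 -7.9; python3 snap.py l3 scene 190 110 290 200 7;python3 snap.py l4 top 380 190 480 265 8
```

```text
t 19.7 pos [ 444.02 -411.76   26.87] yaw -7.9 tilt [ 0. -0. -1.] F [ 0.96  0.26 -0.25] M [-0.01 -0.02 -0.03] gap 0.9987719699810201 j [-50.3   20.7   98.44   0.    60.52 -42.4 ]
delta now-axes [-2.61 48.85  2.04] spin 0.0
delta after spin: dx -2.40 dz 1.85 dy 48.87
```

View pics/l3.png

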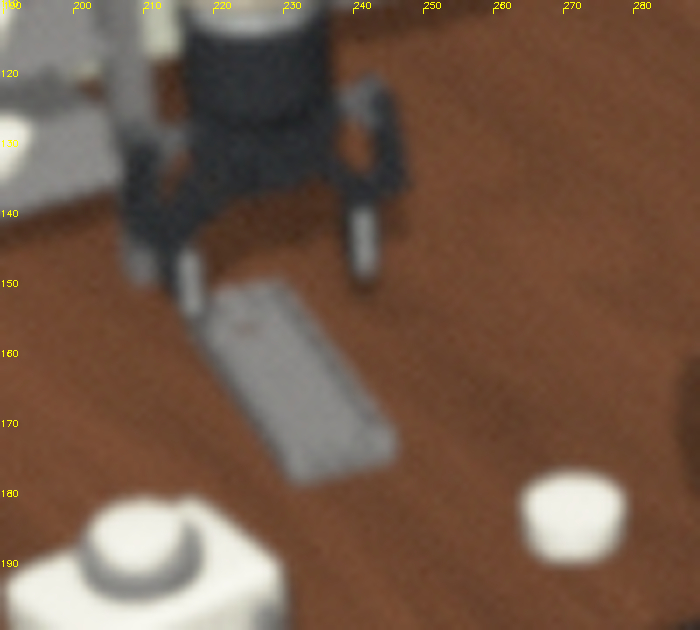

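View pics/l4.png

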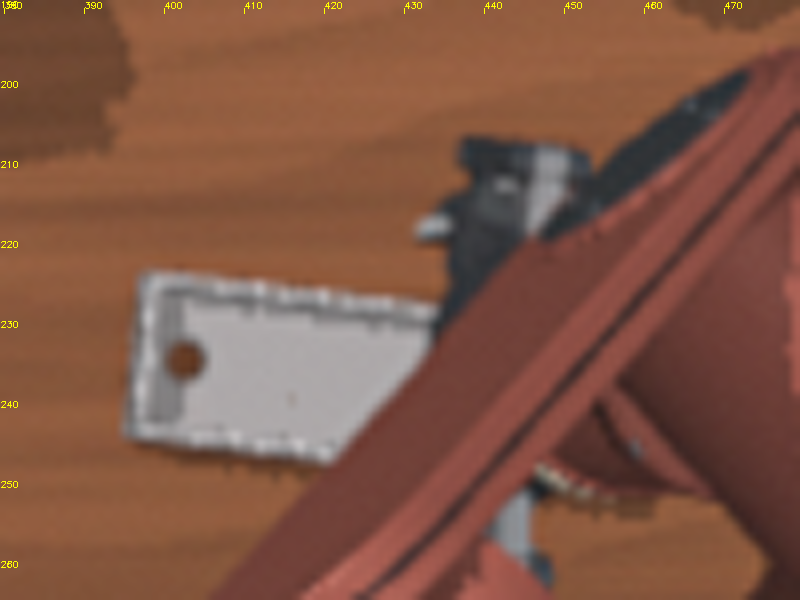

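Call:
{"method": "step_arm", "body": {"moves": [[-2.4,15,1.9,0],[0,18,0,0],[0,11,0,0],[0,5,0,0],[0,0,0,0],[0,0,0,0]]}}

```text
time: 20.55
tool_pos: [440.4, -407.8, -25.4]
tool_rot: [[0.99, 0.001, 0.138], [-0.138, -0.001, 0.99], [0.001, -1.0, -0.001]]
wrist_force: [-0.3, 0.9, 0.0]
finger_gap: 1.0
```

Call:
{"method": "step_arm", "body": {"moves": [[0,0,0,0],[0,0,0,0],[0,0,0,0],[0,0,0,0]], "jaw": 255}}

```text
time: 21.05
tool_pos: [440.6, -408.0, -24.9]
tool_rot: [[0.99, 0.001, 0.138], [-0.138, -0.001, 0.99], [0.001, -1.0, -0.001]]
wrist_force: [-0.0, -0.5, 6.5]
finger_gap: 0.636
```

Call:
{"method": "step_arm", "body": {"moves": [[0,-15,0,0],[0,-37,0,0],[0,-45,0,0],[0,-45,0,0],[0,-45,0,-7.5],[0,-45,0,-7.5],[0,0,0,0]]}}

```text
time: 21.92
tool_pos: [441.8, -409.4, 211.9]
tool_rot: [[0.992, 0.006, -0.124], [0.124, -0.007, 0.992], [0.005, -1.0, -0.008]]
wrist_force: [-0.8, 0.1, -0.5]
finger_gap: 0.64
```

```bash
python3 plan.py 618.8 1 207 7.1
```

```text
t 21.925 pos [ 441.77 -409.38  211.93] yaw 7.15 tilt [ 0.01 -0.01 -1.  ] F [-0.79  0.08 -0.5 ] M [-0.06  0.   -0.02] gap 0.6395934965187643 j [-50.32   8.99  91.25  -0.    79.25 -57.46]
delta now-axes [226.68   3.12 385.21] spin 0.05
delta after spin: dx 226.40 dz 385.35 dy 4.93
```

Call:
{"method": "step_arm", "body": {"moves": [[16,0,27,0],[28,0,48,0],[29,0,50,0],[29,0,50,0],[29,0,50,0],[29,0,50,0],[29,0,50,0],[22,0,35,0],[15,0,25,0],[0,0,0,0]]}}

```text
time: 23.18
tool_pos: [616.1, 4.8, 204.6]
tool_rot: [[0.992, -0.003, -0.126], [0.126, 0.001, 0.992], [-0.003, -1.0, 0.001]]
wrist_force: [-1.1, -0.5, -2.3]
finger_gap: 0.639
```

Call:
{"method": "step_arm", "body": {"moves": [[0,16,0,0],[0,16,0,0],[0,0,0,0],[0,0,0,0],[0,0,0,0]]}}

```text
time: 23.8
tool_pos: [617.2, 2.2, 175.0]
tool_rot: [[0.992, 0.001, -0.123], [0.123, -0.0, 0.992], [0.001, -1.0, -0.0]]
wrist_force: [-1.4, -0.4, -1.2]
finger_gap: 0.639
```

```bash
python3 plan.py 618.8 1 207 7.1; python3 snap.py n1 scene 205 145 285 215 9;python3 snap.py n2 top 225 140 325 205 8
python3 - <<'E'
from fitheld import *
from station import ctrl
S=pickle.load(open("n1.pkl","rb"));T=pickle.load(open("n2.pkl","rb"))
c=ctrl.read_state()["tool_pos"]
P=pts([c[0]-.8,c[1]+1.5,c[2]+24.5,.12],166)
crop(S["image"],"n1",205,145,285,215,9,proj(S,P));crop(T["image"],"n2",225,140,325,205,8,proj(T,P))
print(proj(S,P).round(1).tolist(),proj(T,P).round(1).tolist())
E
```

```text
t 23.8 pos [617.24   2.24 174.96] yaw 7.07 tilt [ 0. -0. -1.] F [-1.44 -0.43 -1.2 ] M [ 0.08 -0.04  0.03] gap 0.6394680616257253 j [ -7.11  12.92  90.77   0.    76.24 -14.18]
delta now-axes [  1.44 -32.04  -1.43] spin -0.03
delta after spin: dx 1.40 dz -1.42 dy -32.04
[[256.1, 204.2], [227.0, 181.8], [251.7, 212.9], [269.1, 204.1], [251.4, 207.3], [269.0, 198.5], [214.1, 178.2], [231.2, 170.8], [214.8, 183.6], [231.7, 176.2]] [[245.5, 169.5], [299.7, 161.7], [236.6, 159.3], [239.7, 182.3], [235.9, 157.9], [239.0, 181.2], [305.8, 147.8], [309.3, 171.2], [305.5, 149.4], [308.9, 172.4]]
```

View pics/n1.png

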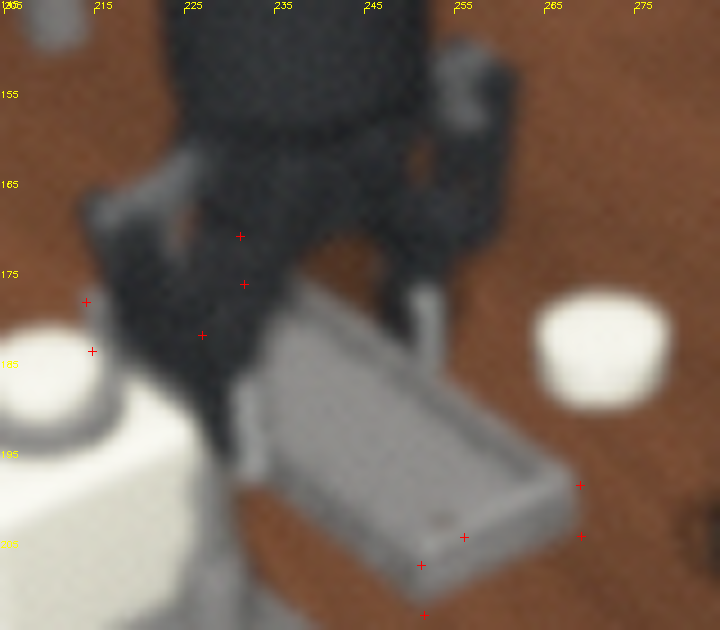

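View pics/n2.png

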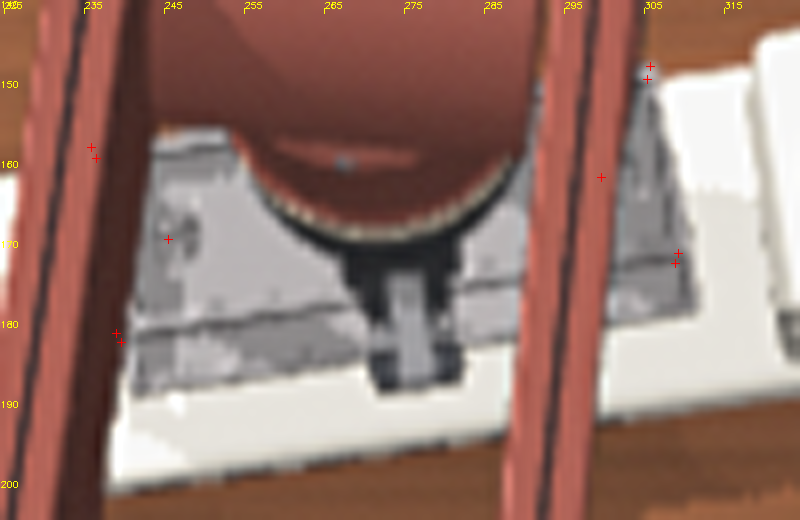

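Run:
```python
from h import *
T=pickle.load(open("n2.pkl","rb"));S=pickle.load(open("n1.pkl","rb"))
crop(T["image"],"n3",240,152,262,190,18);crop(T["image"],"n4",298,142,316,184,18);crop(S["image"],"n5",242,188,276,218,18)
a=cv2.imread("pics/n3.png");b=cv2.imread("pics/n4.png")
H=max(a.shape[0],b.shape[0]);p=lambda x:cv2.copyMakeBorder(x,0,H-x.shape[0],0,5,0);cv2.imwrite("pics/n34.png",cv2.resize(np.hstack([p(a),p(b)]),None,fx=.78,fy=.78))
```

```text
(no output)
```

View pics/n34.png

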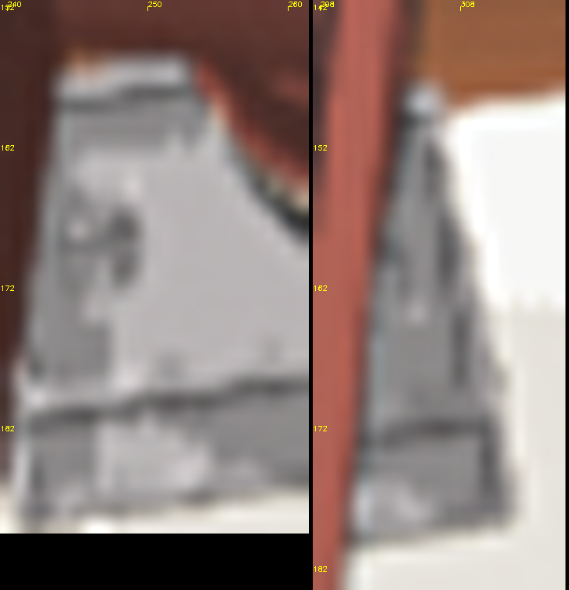

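View pics/n5.png

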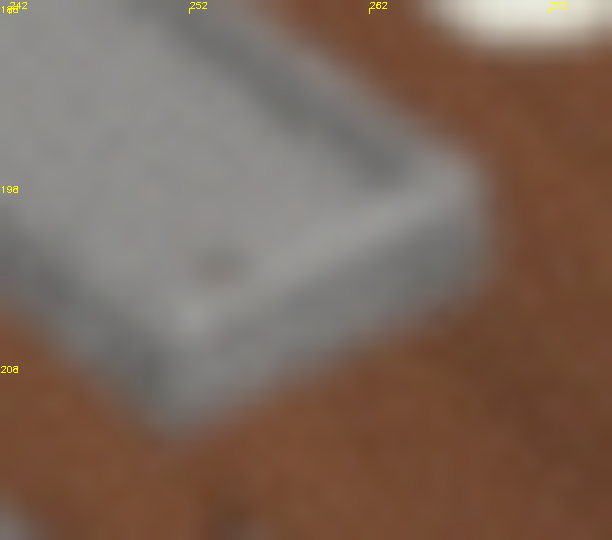

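Run:
```python
from fitheld import *
S=pickle.load(open("n1.pkl","rb"));T=pickle.load(open("n2.pkl","rb"))
for to in ([(6,(306.2,147.9)),(7,(309.75,171.9))],[(6,(306.2,147.9)),(7,(309.75,171.9)),(0,(246.8,168.6))]):
  fit(S,T,[(2,(251,211.7)),(3,(268.2,202.5)),(5,(268.1,197.6))],to,[616.4,3.7,199.5,.12],166)
```

```text
[6.16538e+02 3.12700e+00 2.03812e+02 1.00000e-01] [-0.27 -0.11  0.29  0.44  0.27 -0.28  0.34  0.14 -0.18 -0.34]
[6.16434e+02 2.23300e+00 2.02896e+02 1.04000e-01] [-0.27 -0.06  0.22  0.46  0.2  -0.26  0.64  0.12  0.21 -0.39 -0.72  0.2 ]
```

Call:
{"method": "step_arm", "body": {"moves": [[2.4,10,-0.5,0],[0,14,0,0],[0,12,0,0],[0,0,0,0],[0,0,0,0],[0,0,0,0]]}}

```text
time: 24.65
tool_pos: [619.7, 2.3, 138.9]
tool_rot: [[0.992, 0.001, -0.124], [0.124, -0.0, 0.992], [0.001, -1.0, -0.0]]
wrist_force: [0.8, -0.2, -1.3]
finger_gap: 0.644
```

```bash
python3 plan.py 618.8 1 207 7.1; python3 snap.py o1 scene 242 195 276 225 18;python3 snap.py o2 top 240 152 262 190 14
```

```text
t 24.65 pos [619.7    2.34 138.88] yaw 7.1 tilt [ 0. -0. -1.] F [ 0.85 -0.23 -1.29] M [ 0.02 -0.02  0.02] gap 0.6435046465044391 j [ -7.07  15.06  92.24  -0.    72.63 -14.17]
delta now-axes [ -0.98 -68.12  -1.24] spin 0.0
delta after spin: dx -1.06 dz -1.22 dy -68.12
```

View pics/o1.png

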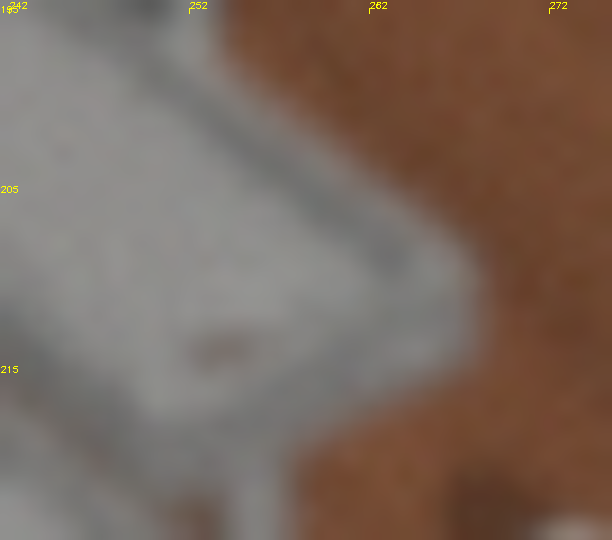

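View pics/o2.png

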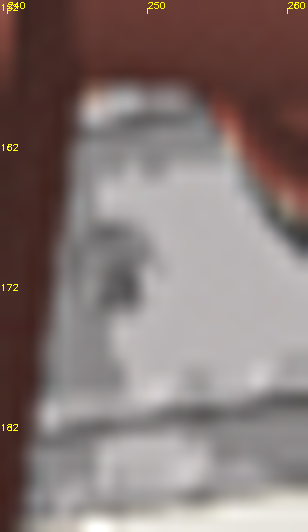

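Run:
```python
from fitheld import *
S=pickle.load(open("o1.pkl","rb"));T=pickle.load(open("o2.pkl","rb"))
print("hole scene",onz(S,[(254.2,213.8)],166.4),"pin scene",pose(617.9,.3,.1217,[[0,65,155]]))
print("hole top",onz(T,[(247.6,170.6)],166.4),"pin top",pose(619.4,2.55,.124,[[0,65,155]]))
print("px hole expected top for tier at W", proj(T,pose(619.4,2.55,.124,[[0,65,166.4],[0,65,155],[0,65,115]])))
print("px scene", proj(S,pose(617.9,.3,.1217,[[0,65,166.4],[0,65,155],[0,65,115]])))
```

```text
hole scene [[611.026358    60.41119357 166.4       ]] pin scene [[610.00901247  64.81923989 155.        ]]
hole top [[611.72640722  66.13343911 166.4       ]] pin top [[611.36063922  67.05091998 155.        ]]
px hole expected top for tier at W [[247.22847195 170.75680537]
 [247.56943813 171.49424724]
 [248.71784218 173.97800024]]
px scene [[255.39785213 214.55736274]
 [255.54840448 217.92500272]
 [256.06163872 229.42688285]]
```

Call:
{"method": "step_arm", "body": {"moves": [[0,5,0.8,0],[0,5,0,0],[0,5,0,0],[0,3,0,0],[0,0,0,0]]}}

```text
time: 25.38
tool_pos: [618.8, 3.2, 119.7]
tool_rot: [[0.992, -0.001, -0.124], [0.124, 0.0, 0.992], [-0.001, -1.0, 0.0]]
wrist_force: [-0.4, -0.7, -0.7]
finger_gap: 0.641
```

```bash
python3 plan.py 618.8 1 207 7.1; python3 snap.py o3 scene 205 190 285 240 9;python3 snap.py o4 top 240 152 262 190 14
```

```text
t 25.375 pos [618.82   3.19 119.71] yaw 7.1 tilt [-0.  0. -1.] F [-0.37 -0.67 -0.66] M [-0.04 -0.03 -0.01] gap 0.6406310941623159 j [ -7.    16.12  93.12  -0.    70.8  -14.1 ]
delta now-axes [ -0.36 -87.29  -2.15] spin -0.0
delta after spin: dx -0.29 dz -2.17 dy -87.29
```

View pics/o3.png

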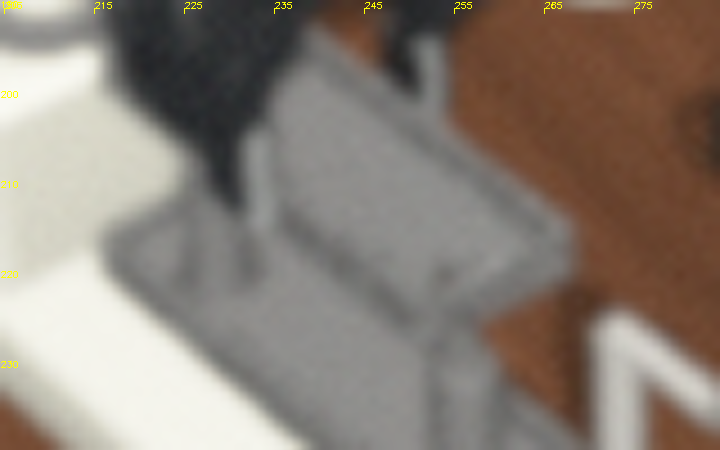

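View pics/o4.png

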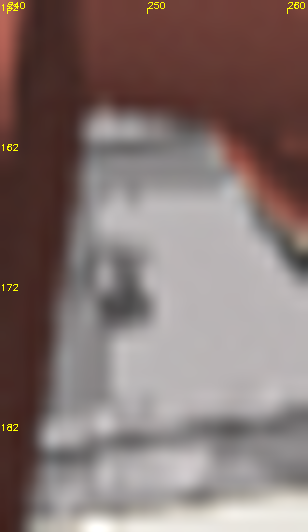

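Call:
{"method": "step_arm", "body": {"moves": [[0,3,0,0],[0,3,0,0],[0,3,0,0],[0,0,0,0]]}}

```text
time: 25.98
tool_pos: [618.8, 3.2, 110.7]
tool_rot: [[0.992, -0.001, -0.124], [0.124, 0.0, 0.992], [-0.001, -1.0, 0.0]]
wrist_force: [0.7, -0.8, -1.7]
finger_gap: 0.639
```

Call:
{"method": "step_arm", "body": {"moves": [[0,3,0,0],[0,3,0,0],[0,3,0,0],[0,0,0,0]]}}

```text
time: 26.48
tool_pos: [618.8, 3.2, 101.8]
tool_rot: [[0.992, -0.001, -0.124], [0.124, 0.0, 0.992], [-0.001, -1.0, 0.0]]
wrist_force: [-1.4, 0.2, -1.6]
finger_gap: 0.641
```

Call:
{"method": "step_arm", "body": {"moves": [[0,3,0,0],[0,3,0,0],[0,2.5,0,0],[0,0,0,0]]}}

```text
time: 26.98
tool_pos: [618.9, 3.2, 93.3]
tool_rot: [[0.992, -0.001, -0.124], [0.124, 0.0, 0.992], [-0.001, -1.0, 0.0]]
wrist_force: [0.1, 0.3, -0.7]
finger_gap: 0.637
```

Call:
{"method": "step_arm", "body": {"moves": [[0,1.5,0,0],[0,1,0,0],[0,0,0,0]]}}

```text
time: 27.35
tool_pos: [619.1, 3.2, 91.1]
tool_rot: [[0.992, -0.0, -0.123], [0.123, 0.0, 0.992], [-0.0, -1.0, 0.0]]
wrist_force: [-0.0, 0.0, -0.8]
finger_gap: 0.635
```

Call:
{"method": "step_arm", "body": {"moves": [[0,1,0,0],[0,1,0,0],[0,0,0,0]]}}

```text
time: 27.72
tool_pos: [619.3, 3.2, 90.1]
tool_rot: [[0.992, 0.0, -0.124], [0.124, -0.0, 0.992], [0.0, -1.0, -0.0]]
wrist_force: [-3.9, 0.0, 6.1]
finger_gap: 0.639
```

Call:
{"method": "step_arm", "body": {"moves": [[0,-0.4,0,0],[0,0,0,0],[0,0,0,0],[0,0,0,0],[0,0,0,0]], "jaw": 0}}

```text
time: 28.35
tool_pos: [619.1, 3.2, 89.5]
tool_rot: [[0.992, -0.0, -0.124], [0.124, 0.0, 0.992], [-0.0, -1.0, 0.0]]
wrist_force: [0.8, 0.0, -0.8]
finger_gap: 1.001
```

Call:
{"method": "step_arm", "body": {"moves": [[0,-15,0,0],[0,-40,0,0],[0,-50,0,0],[0,-50,0,0],[0,-50,0,0]]}}

```text
time: 28.98
tool_pos: [619.1, 3.2, 297.8]
tool_rot: [[0.992, 0.002, -0.124], [0.124, -0.0, 0.992], [0.002, -1.0, -0.0]]
wrist_force: [0.2, -0.2, 0.1]
finger_gap: 0.997
```

```bash
python3 plan.py 435.7 98 200 87; python3 snap.py q1 scene 185 170 295 260 7
```

```text
t 28.975 pos [619.06   3.2  297.75] yaw 7.1 tilt [ 0. -0. -1.] F [ 0.21 -0.15  0.07] M [ 0.03 -0.02 -0.  ] gap 0.9968312681209122 j [ -7.     9.35  81.73   0.    88.83 -14.1 ]
delta now-axes [-170.41   97.43  116.77] spin -79.9
delta after spin: dx 85.08 dz 188.07 dy 97.75
```

View pics/q1.png

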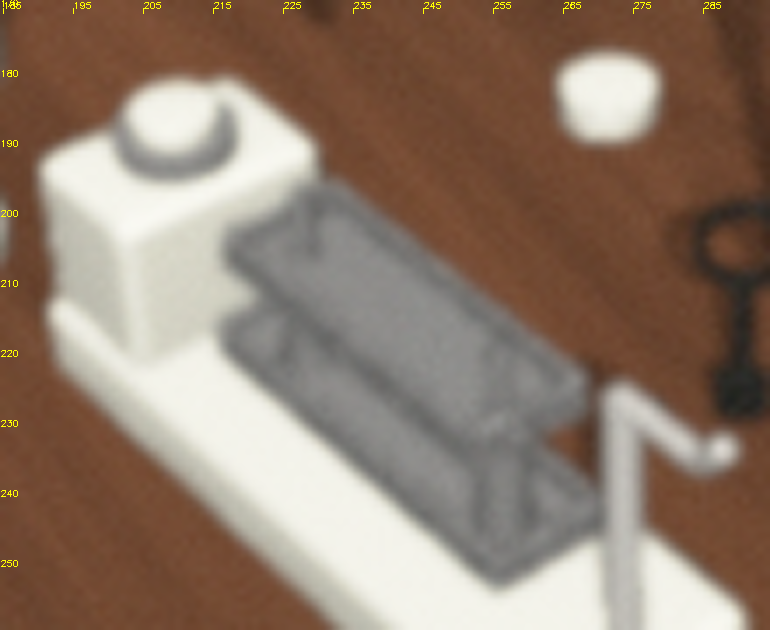

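Call:
{"method": "step_arm", "body": {"moves": [[0,0,0,-10],[0,0,0,-10],[0,0,0,-10],[0,0,0,-10],[0,0,0,-10],[0,0,0,-10],[0,0,0,-10],[0,0,0,-9.9],[21,0,47,0],[21,0,47,0]]}}

```text
time: 30.28
tool_pos: [526.5, 50.3, 294.9]
tool_rot: [[0.053, 0.0, -0.999], [0.999, 0.0, 0.053], [0.0, -1.0, -0.0]]
wrist_force: [-0.1, 0.5, 0.7]
finger_gap: 1.001
```

Call:
{"method": "step_arm", "body": {"moves": [[21,0,47,0],[22,0,47,0],[0,40,0,0],[0,40,0,0],[0,20,0,0],[0,0,0,0],[0,0,0,0],[0,0,0,0]]}}

```text
time: 31.28
tool_pos: [436.9, 97.9, 196.3]
tool_rot: [[0.052, 0.003, -0.999], [0.999, 0.0, 0.052], [0.0, -1.0, -0.003]]
wrist_force: [0.7, -1.5, 0.6]
finger_gap: 1.004
```

```bash
python3 plan.py 435.7 98 139 87; python3 snap.py r1 scene 280 155 350 235 8;python3 snap.py r2 top 210 200 290 280 8
```

```text
t 31.275 pos [436.88  97.92 196.26] yaw 86.99 tilt [ 0.  0. -1.] F [ 0.66 -1.5   0.57] M [-0.03  0.   -0.02] gap 1.0037699960584896 j [  2.52 -12.13 113.62   0.    78.35 -84.47]
delta now-axes [ 0.   57.25  1.34] spin -0.01
delta after spin: dx 0.02 dz 1.18 dy 57.26
```

View pics/r1.png

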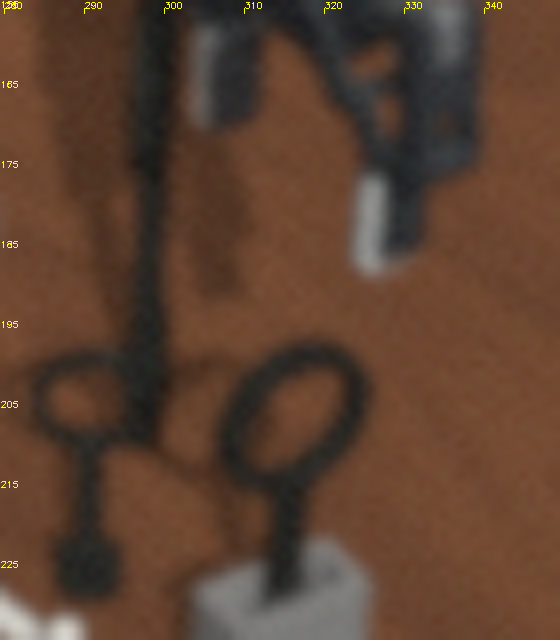

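View pics/r2.png

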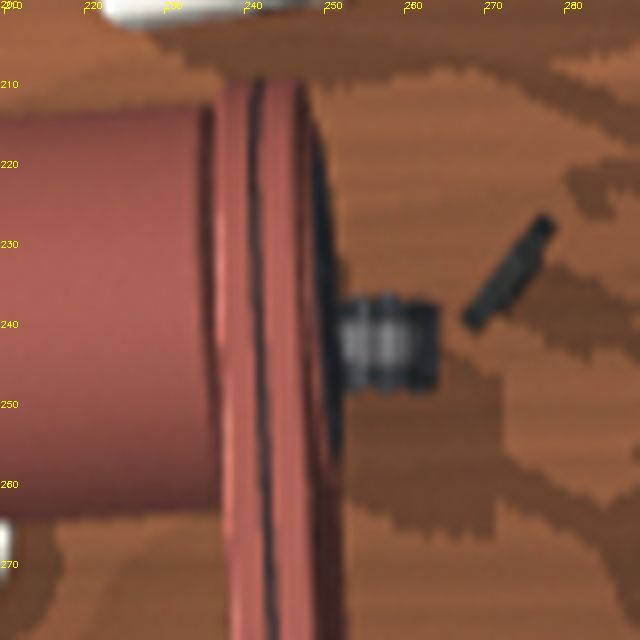

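Run:
```python
from h import *
S=pickle.load(open("r1.pkl","rb"))
print(proj(S,[[436.9,97.9,232],[436.9,97.9,236],[435.7,98,168],[438+11,97.9+45,232],[438+11,97.9-45,232],[438-11,97.9+45,232],[438-11,97.9-45,232]]))
```

```text
[[317.44542621 179.14132448]
 [317.52460727 177.88846494]
 [316.60005071 198.35811228]
 [324.29562747 188.9884519 ]
 [303.75627095 172.59330007]
 [331.06040833 186.24244789]
 [310.34529782 170.1154181 ]]
```

Call:
{"method": "step_arm", "body": {"moves": [[0,20,1.2,0],[0,20,0,0],[0,12,0,0],[0,5,0,0],[0,0,0,0],[0,0,0,0],[0,0,0,0]]}}

```text
time: 32.25
tool_pos: [435.1, 98.0, 138.2]
tool_rot: [[0.052, 0.001, -0.999], [0.999, 0.0, 0.052], [0.0, -1.0, -0.001]]
wrist_force: [-0.5, -0.6, 0.5]
finger_gap: 1.0
```

```bash
python3 plan.py 435.7 98 139 87; python3 snap.py r3 scene 290 175 350 235 10
```

```text
t 32.25 pos [435.11  98.   138.24] yaw 87.0 tilt [ 0.  0. -1.] F [-0.54 -0.59  0.49] M [-0.01 -0.03 -0.05] gap 1.0002162091329274 j [  2.54  -9.02 117.42   0.    71.54 -84.46]
delta now-axes [ 0.04 -0.76 -0.59] spin -0.0
delta after spin: dx 0.04 dz -0.59 dy -0.76
```

View pics/r3.png

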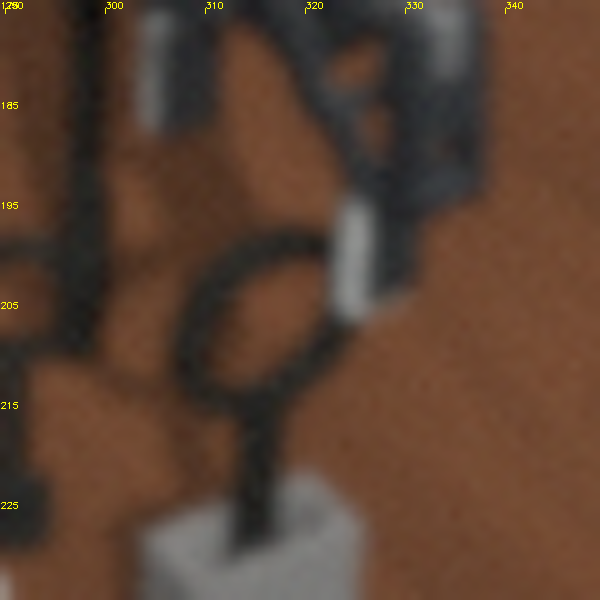

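Call:
{"method": "step_arm", "body": {"moves": [[0,-0.5,0,0],[0,0,0,0],[0,0,0,0],[0,0,0,0],[0,0,0,0],[0,0,0,0]], "jaw": 255}}

```text
time: 33.05
tool_pos: [434.8, 98.0, 138.3]
tool_rot: [[0.052, 0.0, -0.999], [0.999, 0.0, 0.052], [0.0, -1.0, -0.0]]
wrist_force: [-0.9, 0.8, 1.5]
finger_gap: 0.092
```

```bash
python3 plan.py 435.7 98 139 87; python3 snap.py r4 scene 290 175 350 235 10
```

```text
t 33.05 pos [434.84  97.98 138.3 ] yaw 87.0 tilt [ 0.  0. -1.] F [-0.85  0.78  1.48] M [-0.   -0.02 -0.01] gap 0.09206233215594256 j [  2.54  -9.03 117.42   0.    71.59 -84.46]
delta now-axes [ 0.06 -0.7  -0.86] spin -0.0
delta after spin: dx 0.06 dz -0.86 dy -0.70
```

View pics/r4.png

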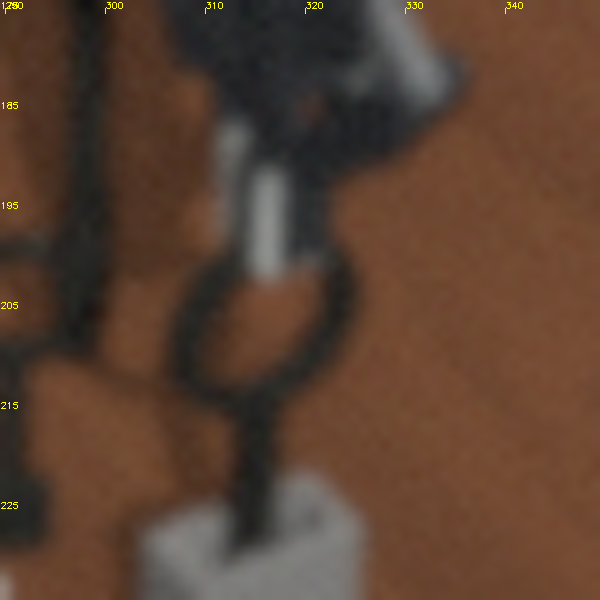

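Call:
{"method": "step_arm", "body": {"moves": [[0,-10,0,0],[0,-15,0,0],[0,-20,0,0],[0,-20,0,0],[0,-15,0,0],[0,0,0,0]]}}

```text
time: 33.85
tool_pos: [435.7, 98.0, 219.9]
tool_rot: [[0.052, 0.003, -0.999], [0.999, 0.0, 0.052], [0.0, -1.0, -0.003]]
wrist_force: [0.4, 0.6, -0.5]
finger_gap: 0.092
```

```bash
python3 plan.py 520 240 218 96.9; python3 snap.py r5 scene 270 150 350 250 7
```

```text
t 33.85 pos [435.66  98.03 219.89] yaw 87.0 tilt [ 0.  0. -1.] F [ 0.45  0.56 -0.55] M [-0.03 -0.04  0.02] gap 0.09156148916748302 j [  2.54 -13.34 112.07   0.    81.09 -84.45]
delta now-axes [146.2    2.18 -76.77] spin -9.9
delta after spin: dx 130.81 dz -100.78 dy 1.89
```

View pics/r5.png

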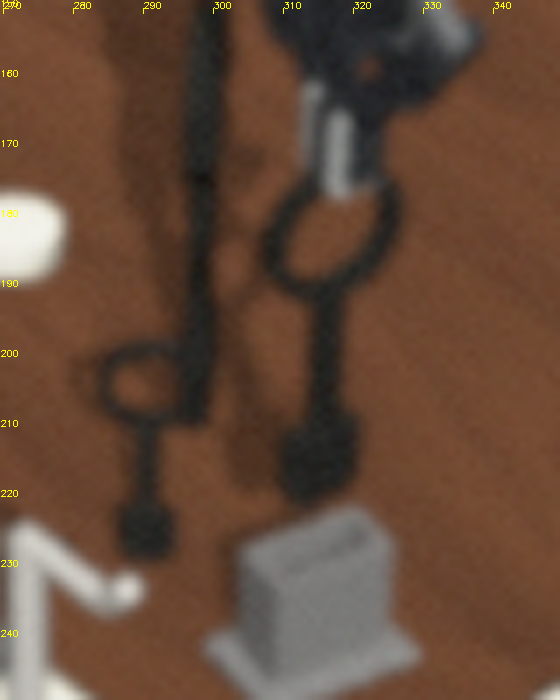

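Call:
{"method": "step_arm", "body": {"moves": [[0,0,0,-5],[0,0,0,-4.9],[18,0,-14,0],[30,0,-22,0],[32,0,-24,0],[30,0,-24,0],[21,0,-17,0],[0,0,0,0],[0,0,0,0]]}}

```text
time: 35.02
tool_pos: [518.3, 239.6, 217.0]
tool_rot: [[-0.12, -0.002, -0.993], [0.993, -0.001, -0.12], [-0.001, -1.0, 0.002]]
wrist_force: [-0.3, 0.8, -0.7]
finger_gap: 0.09
```

```bash
python3 plan.py 591.5 231 218 96.9
```

```text
t 35.025 pos [518.35 239.63 216.96] yaw 96.91 tilt [-0. -0. -1.] F [-0.31  0.79 -0.71] M [-0.02 -0.02  0.01] gap 0.09033389020321198 j [ 16.91   5.07  95.    -0.02  80.06 -79.99]
delta now-axes [-17.37  -1.19 -71.58] spin 0.01
delta after spin: dx -17.35 dz -71.58 dy -1.04
```

Call:
{"method": "step_arm", "body": {"moves": [[-5,0,-20,0],[-7.4,0,-31,0],[-5,0,-20.6,0],[0,12,0,0],[0,14,0,0],[0,9.5,0,0],[0,0,0,0],[0,0,0,0],[0,0,0,0]]}}

```text
time: 36.15
tool_pos: [592.7, 231.7, 183.4]
tool_rot: [[-0.12, 0.001, -0.993], [0.993, 0.0, -0.12], [0.0, -1.0, -0.001]]
wrist_force: [0.3, 0.4, -0.1]
finger_gap: 0.085
```

```bash
python3 plan.py 600.1 158.4 181 96.9; python3 snap.py v1 scene 250 190 340 270 8; python3 snap.py v2 top 150 140 240 210 8
```

```text
t 36.15 pos [592.67 231.7  183.41] yaw 96.91 tilt [ 0.  0. -1.] F [ 0.27  0.38 -0.14] M [ 0.   -0.03 -0.03] gap 0.08496157718141992 j [ 14.26  15.1   87.25  -0.    77.58 -82.65]
delta now-axes [-73.66   2.4    1.44] spin 0.01
delta after spin: dx -73.66 dz 1.43 dy 2.41
```

View pics/v1.png

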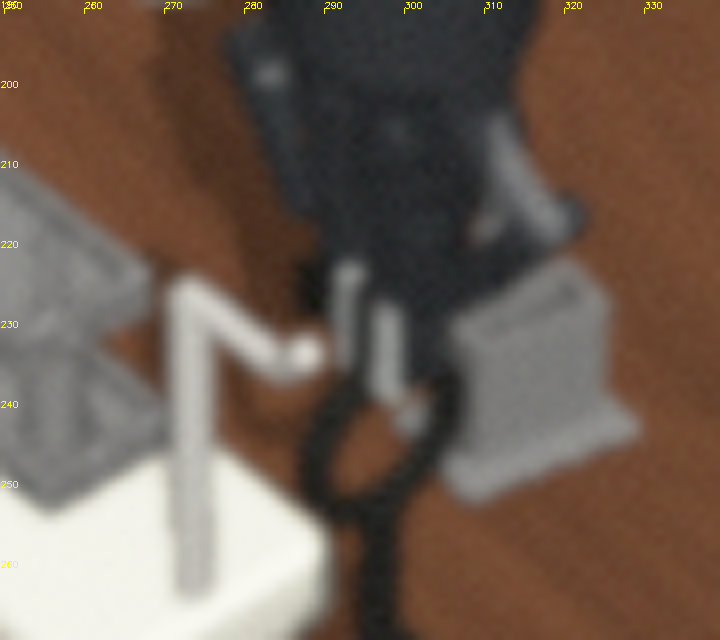

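View pics/v2.png

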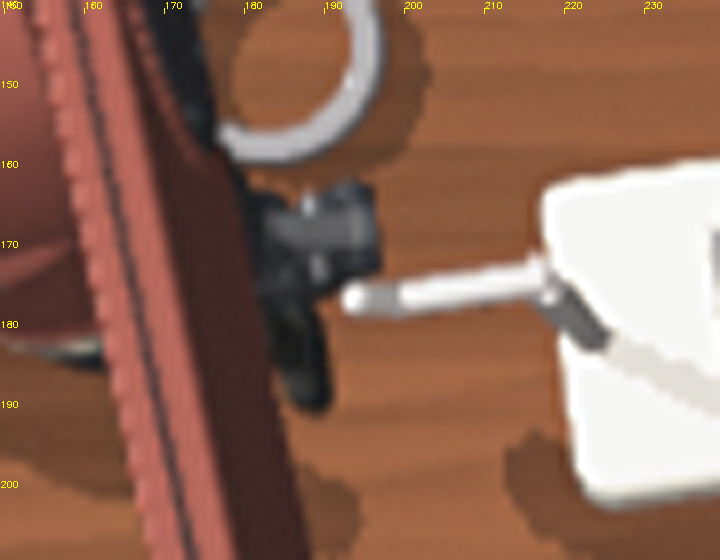

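Run:
```python
from h import *
S=pickle.load(open("v1.pkl","rb"));T=pickle.load(open("v2.pkl","rb"))
c=np.array([592.7,231.7,183.1]);X=np.array([.993,.12,0])
P=[c,c-30*X,c+30*X,c-[0,0,30],c+[0,0,30],c-[0,0,26]]
print(proj(T,P).round(1).tolist(),proj(S,P).round(1).tolist())
for W in((618.8,2.,.12),(619.4,2.5,.124),(617.9,.3,.1217)):
    Q=pose(*W,[[0,192,187],[0,182,175],[0,145,175]]); print(Q[0].round(1),proj(T,Q).round(1).tolist(),proj(S,Q).round(1).tolist())
```

```text
[[179.2, 179.0], [180.7, 191.1], [177.7, 166.9], [181.7, 180.7], [176.5, 177.1], [181.4, 180.5]] [[297.8, 244.1], [307.1, 238.5], [288.1, 249.8], [297.5, 253.3], [298.1, 234.5], [297.5, 252.1]]
[595.8 192.6 187. ] [[194.9, 177.0], [199.8, 177.2], [214.7, 175.0]] [[287.4, 234.0], [284.7, 235.6], [275.0, 228.0]]
[595.7 193.  187. ] [[194.7, 177.1], [199.6, 177.2], [214.5, 175.0]] [[287.6, 234.1], [284.8, 235.7], [275.0, 228.1]]
[594.6 190.9 187. ] [[195.6, 177.5], [200.5, 177.7], [215.4, 175.5]] [[287.4, 233.4], [284.7, 235.0], [275.0, 227.4]]
```

Call:
{"method": "step_arm", "body": {"moves": [[-6,0,1.4,0],[-8,0,0,0],[-9,0,0,0],[-9,0,0,0],[-8,0,0,0],[0,0,0,0]]}}

```text
time: 37.0
tool_pos: [595.9, 190.8, 182.6]
tool_rot: [[-0.119, 0.0, -0.993], [0.993, -0.0, -0.119], [-0.0, -1.0, -0.0]]
wrist_force: [0.7, -0.3, -0.8]
finger_gap: 0.091
```

Call:
{"method": "step_arm", "body": {"moves": [[-8,0,0,0],[-9,0,0,0],[-9,0,0,0],[-7.5,0,0,0],[0,0,0,0],[0,0,0,0]]}}

```text
time: 37.75
tool_pos: [599.8, 158.4, 182.6]
tool_rot: [[-0.12, -0.0, -0.993], [0.993, 0.0, -0.12], [0.0, -1.0, -0.0]]
wrist_force: [0.0, -0.7, 0.2]
finger_gap: 0.089
```

```bash
python3 plan.py 600.1 158.4 158.3 96.9; python3 snap.py v3 scene 245 180 325 260 9
```

```text
t 37.75 pos [599.78 158.37 182.63] yaw 96.89 tilt [-0.  0. -1.] F [ 0.02 -0.72  0.23] M [ 0.02 -0.05  0.03] gap 0.08869124252151066 j [  7.51  13.05  89.78   0.01  77.18 -89.38]
delta now-axes [-0.02 24.33 -0.32] spin -0.01
delta after spin: dx -0.01 dz -0.32 dy 24.33
```

View pics/v3.png

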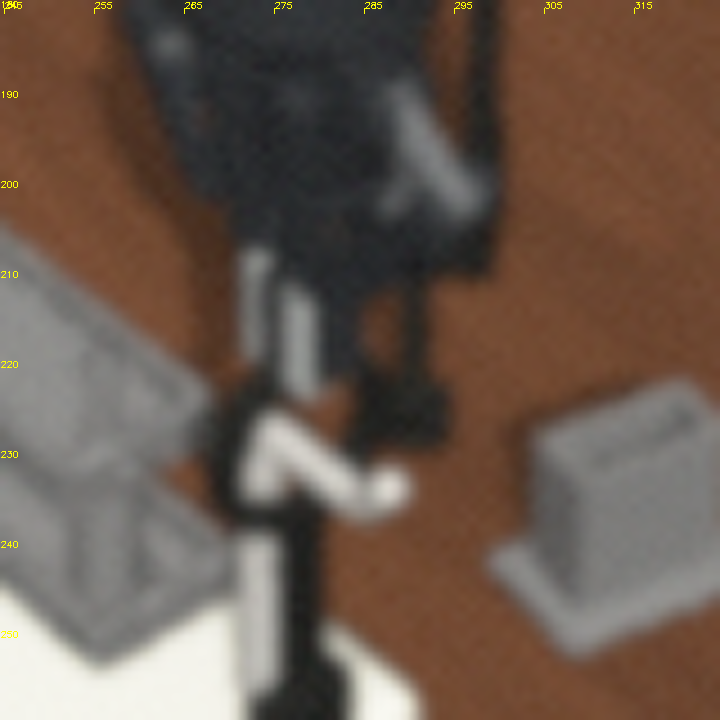

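Call:
{"method": "step_arm", "body": {"moves": [[3.7,0,0,0],[0,6,0,0],[0,6,0,0],[0,6,0,0],[0,3,0,0],[0,0,0,0]]}}

```text
time: 38.55
tool_pos: [599.1, 161.9, 161.1]
tool_rot: [[-0.12, -0.001, -0.993], [0.993, -0.0, -0.12], [0.0, -1.0, 0.001]]
wrist_force: [-0.1, 0.6, -0.5]
finger_gap: 0.093
```

Call:
{"method": "step_arm", "body": {"moves": [[0,1.5,0,0],[0,1,0,0],[0,0,0,0]]}}

```text
time: 38.92
tool_pos: [599.3, 162.0, 159.1]
tool_rot: [[-0.12, 0.0, -0.993], [0.993, 0.0, -0.12], [0.0, -1.0, -0.0]]
wrist_force: [0.3, -0.3, -0.8]
finger_gap: 0.092
```

Call:
{"method": "step_arm", "body": {"moves": [[0,0.7,0,0],[0,0,0,0]]}}

```text
time: 39.17
tool_pos: [599.3, 162.0, 158.4]
tool_rot: [[-0.12, -0.0, -0.993], [0.993, -0.0, -0.12], [0.0, -1.0, 0.0]]
wrist_force: [0.1, -0.1, -0.2]
finger_gap: 0.087
```

Call:
{"method": "step_arm", "body": {"moves": [[0,0.7,0,0],[0,0,0,0]]}}

```text
time: 39.42
tool_pos: [599.4, 162.0, 158.2]
tool_rot: [[-0.12, 0.0, -0.993], [0.993, 0.0, -0.12], [-0.0, -1.0, -0.0]]
wrist_force: [-1.1, -0.1, 2.5]
finger_gap: 0.09
```

Call:
{"method": "step_arm", "body": {"moves": [[0,0,0,0],[0,0,0,0],[0,0,0,0]], "jaw": 205}}

```text
time: 39.8
tool_pos: [599.3, 162.0, 157.5]
tool_rot: [[-0.12, -0.0, -0.993], [0.993, -0.0, -0.12], [-0.0, -1.0, 0.0]]
wrist_force: [0.5, 0.7, -0.2]
finger_gap: 0.198
```

```bash
python3 plan.py ; python3 snap.py v4 scene 245 185 325 275 8
```

```text
t 39.8 pos [599.26 161.98 157.5 ] yaw 96.9 tilt [-0. -0. -1.] F [ 0.5   0.68 -0.16] M [-0.04 -0.05 -0.06] gap 0.1975763393227755 j [  7.85  14.29  91.07  -0.    74.65 -89.04]
```

View pics/v4.png

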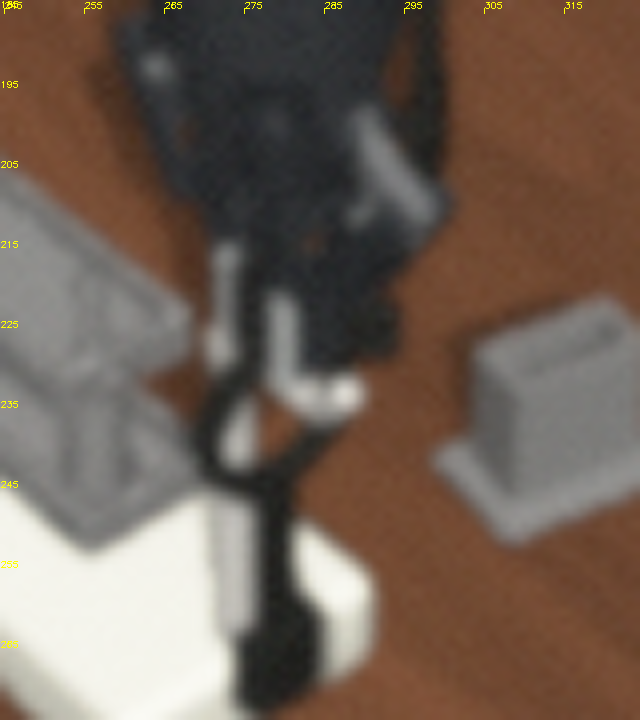

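Released; the loop rests on the bar. Rising straight up.

Call:
{"method": "step_arm", "body": {"moves": [[0,-3,0,0],[0,-6,0,0],[0,-12,0,0],[0,-25,0,0],[0,-40,0,0],[0,-40,0,0]]}}

```text
time: 40.6
tool_pos: [599.3, 162.0, 285.9]
tool_rot: [[-0.12, 0.001, -0.993], [0.993, 0.0, -0.12], [0.0, -1.0, -0.001]]
wrist_force: [0.8, 0.2, -0.1]
finger_gap: 0.194
```

```bash
python3 plan.py 600 -150 200 97; python3 snap.py v5 scene 245 185 325 275 8; python3 snap.py v6 top 180 130 380 270 4
python3 - <<'E'
from h import *
T=pickle.load(open("top0.pkl","rb"));S=pickle.load(open("scene0.pkl","rb"))
print(tri(T,(336.0,159.4),S,(208.5,185)))
for z in(130,135,140): print(z,onz(T,[(336.0,159.4)],z),onz(S,[(208.5,185.0)],z))
E
```

```text
t 40.6 pos [599.29 162.02 285.87] yaw 96.9 tilt [ 0.  0. -1.] F [ 0.79  0.24 -0.1 ] M [0.02 0.01 0.02] gap 0.19393513794565756 j [  7.85   9.84  82.42   0.    87.7  -89.04]
delta now-axes [-309.85   85.83   36.83] spin -0.1
delta after spin: dx -309.78 dz 37.32 dy 85.87
(array([ 639.58935431, -153.71222534,  142.25448786]), array([ 0.18630351, -0.33875395,  0.44752314,  0.06239938]))
130 [[ 640.97979759 -154.55104491  130.        ]] [[ 633.97144145 -171.03445829  130.        ]]
135 [[ 640.06789722 -154.00863808  135.        ]] [[ 636.65411392 -164.37633728  135.        ]]
140 [[ 639.15599685 -153.46623126  140.        ]] [[ 639.33678639 -157.71821626  140.        ]]
```

View pics/v5.png

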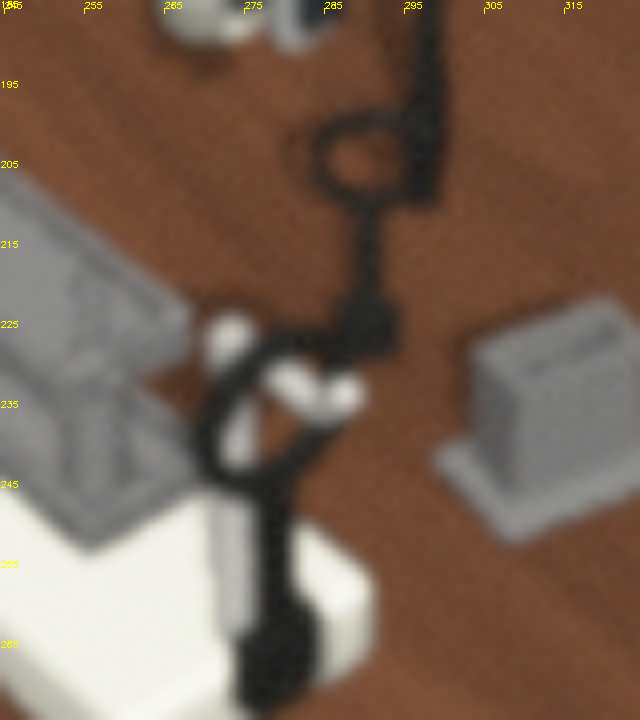

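View pics/v6.png

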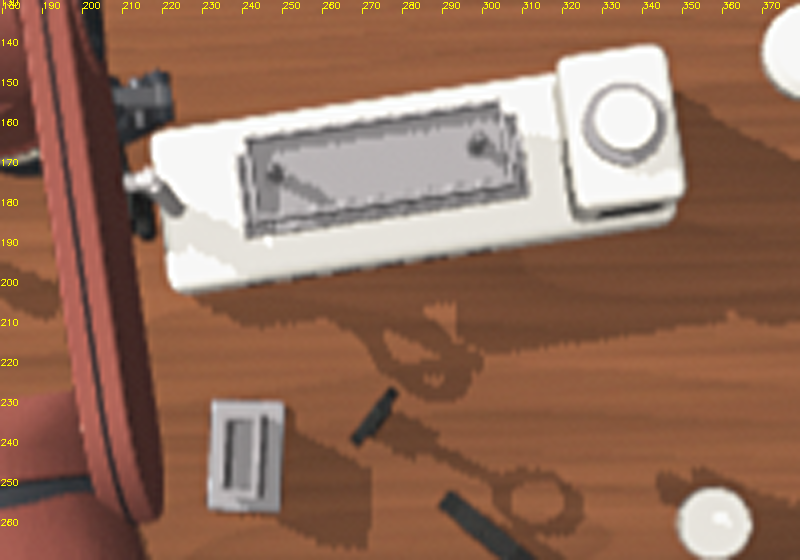

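Call:
{"method": "step_arm", "body": {"moves": [[-25,0,0,0],[-50,0,0,0],[-55,0,-1.7,0],[-55,0,0,0],[-55,0,0,0],[-50,0,0,0],[-29,0,0,0],[0,30,0,0],[0,50,0,0],[0,45,0,0]], "jaw": 255}}

```text
time: 41.95
tool_pos: [639.1, -154.7, 157.4]
tool_rot: [[-0.12, 0.0, -0.993], [0.993, -0.0, -0.12], [-0.0, -1.0, -0.0]]
wrist_force: [0.6, 0.7, -0.5]
finger_gap: 0.004
```

Call:
{"method": "step_arm", "body": {"moves": [[0,15,0,0],[0,0,0,0],[0,0,0,0],[0,0,0,0]]}}

```text
time: 42.45
tool_pos: [640.8, -154.9, 146.3]
tool_rot: [[-0.12, 0.004, -0.993], [0.993, -0.001, -0.12], [-0.002, -1.0, -0.004]]
wrist_force: [-0.2, -1.1, 0.1]
finger_gap: -0.002
```

```bash
python3 plan.py 639.3 -154.5 120 96.9; python3 snap.py w1 scene 180 145 250 215 9; python3 snap.py w2 top 300 130 370 190 9
```

```text
t 42.45 pos [ 640.78 -154.92  146.32] yaw 96.9 tilt [ 0. -0. -1.] F [-0.17 -1.15  0.09] M [-0.02  0.04 -0.04] gap -0.001868626878377118 j [ -20.44   19.71   85.64    0.     74.43 -117.34]
delta now-axes [ 0.65 26.31  1.52] spin 0.0
delta after spin: dx 0.60 dz 1.42 dy 26.32
```

View pics/w1.png

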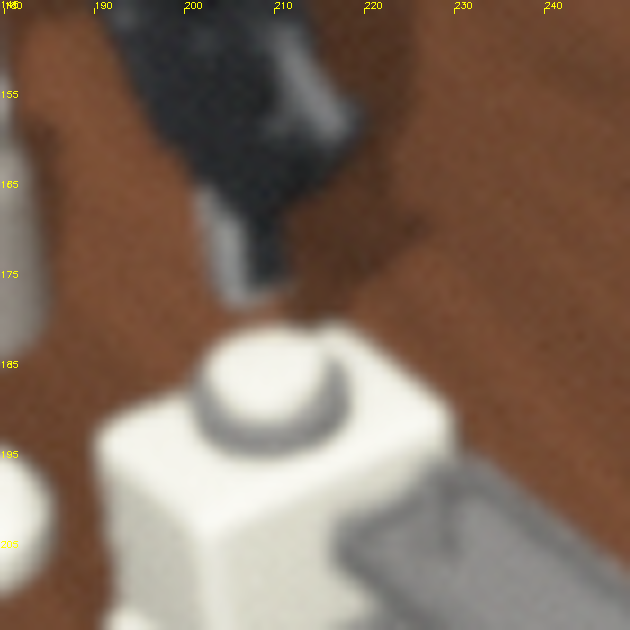

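View pics/w2.png

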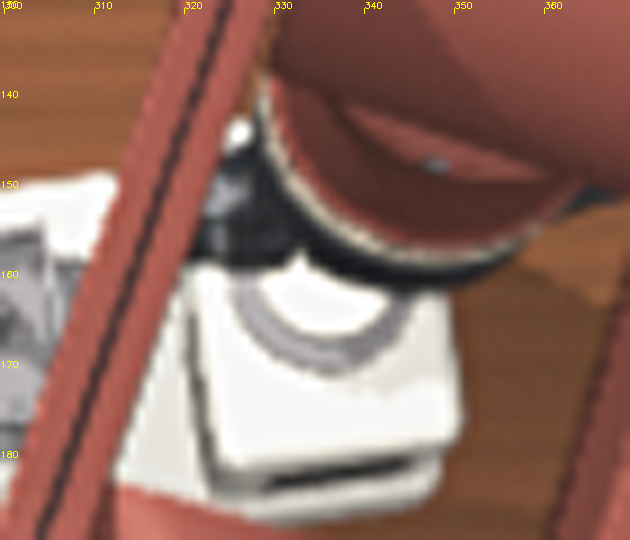

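Call:
{"method": "step_arm", "body": {"moves": [[0.6,10,1.4,0],[0,10,0,0],[0,4,0,0],[0,0,0,0]]}}

```text
time: 43.05
tool_pos: [637.4, -153.9, 119.0]
tool_rot: [[-0.12, -0.001, -0.993], [0.993, 0.001, -0.12], [0.001, -1.0, 0.001]]
wrist_force: [-1.3, -0.0, 1.2]
finger_gap: -0.003
```

Call:
{"method": "step_arm", "body": {"moves": [[0,2,0,0],[0,2,0,0],[0,0,0,0]]}}

```text
time: 43.42
tool_pos: [638.1, -154.1, 116.1]
tool_rot: [[-0.12, 0.001, -0.993], [0.993, -0.0, -0.12], [-0.0, -1.0, -0.001]]
wrist_force: [-0.5, 0.1, 3.2]
finger_gap: -0.005
```

Call:
{"method": "step_arm", "body": {"moves": [[0,1.5,0,0],[0,1,0,0],[0,0,0,0]]}}

```text
time: 43.8
tool_pos: [638.2, -154.2, 113.5]
tool_rot: [[-0.12, 0.001, -0.993], [0.993, -0.0, -0.12], [-0.0, -1.0, -0.001]]
wrist_force: [-0.7, 0.6, 4.3]
finger_gap: 0.003
```

Call:
{"method": "step_arm", "body": {"moves": [[0,1.5,0,0],[0,0,0,0]]}}

```text
time: 44.05
tool_pos: [638.3, -154.2, 113.1]
tool_rot: [[-0.12, 0.001, -0.993], [0.993, -0.0, -0.12], [-0.001, -1.0, -0.001]]
wrist_force: [-3.0, 0.6, 9.8]
finger_gap: 0.002
```

Call:
{"method": "step_arm", "body": {"moves": [[0,1,0,0],[0,0,0,0],[0,0,0,0]]}}

```text
time: 44.42
tool_pos: [638.3, -154.2, 113.0]
tool_rot: [[-0.12, 0.001, -0.993], [0.993, -0.001, -0.12], [-0.001, -1.0, -0.001]]
wrist_force: [-5.9, 2.6, 14.1]
finger_gap: 0.004
```

Call:
{"method": "step_arm", "body": {"moves": [[0,-8,0,0],[0,-20,0,0],[0,-40,0,0],[0,-50,0,0],[0,0,0,0],[0,0,0,0]]}}

```text
time: 45.18
tool_pos: [637.7, -154.0, 228.8]
tool_rot: [[-0.12, -0.0, -0.993], [0.993, -0.0, -0.12], [0.0, -1.0, 0.0]]
wrist_force: [-1.1, 0.4, -1.2]
finger_gap: -0.002
```

```bash
python3 plan.py; python3 snap.py x1 scene 180 140 320 280 5; python3 snap.py x2 top 0 30 560 420 1
```

```text
t 45.175 pos [ 637.68 -154.03  228.82] yaw 96.89 tilt [-0. -0. -1.] F [-1.12  0.4  -1.22] M [-0.02  0.03  0.01] gap -0.0020188342675281096 j [ -20.46   16.16   81.06   -0.     82.78 -117.35]
```

View pics/x1.png

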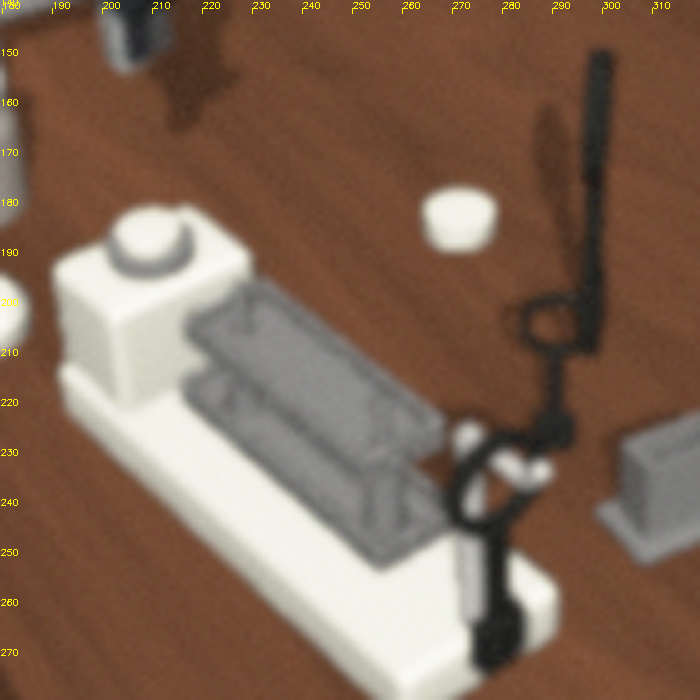

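View pics/x2.png

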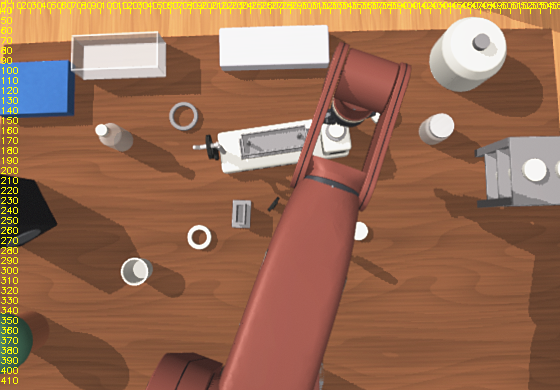

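Run:
```python
from fitheld import *
S=pickle.load(open("x1.pkl","rb"))
P=np.vstack([pts([618,1,60,.121],190)[2:],pts([618,1,115,.121],166)[2:]])
crop(S["image"],"x3",205,185,285,265,9,proj(S,P))
```

```text
(no output)
```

View pics/x3.png

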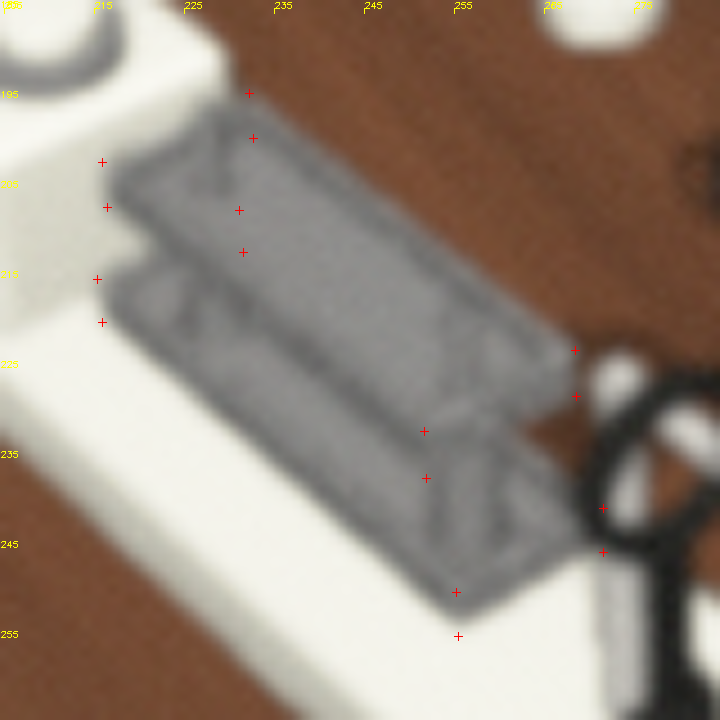

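```bash
python3 -c "
from station import ctrl
print(ctrl.finish_job())"
```

```text
the job is handed in; nothing more can be done
None
```

I finished all the steps in the order asked and handed the job in at about 45 s of the 72 s allowed. `finish_job` gives no verdict.

**What I did**
1. The long tier is on the pins' lower step and the short tier is on the upper step.
2. I took the middle-sized spoon from its holder, hung it by its loop on the steel arm, and let go.
3. I pressed the button down about 6 mm to its stop (14 N), released it, and left the gripper shut and clear of everything.

**Last checks**
- The final pictures show both tiers threaded on both pins. Their corners match the expected seats to about 1 px at both ends, so they look level. The heights at which they touched down also agree with 60 mm and 115 mm.
- The spoon hangs on the bar, inside its upturned end.
- I saw no bystander moved, though in the last top view the arm hides some of them.

**What disagreed**
- **Fingertip position:** the shut fingertips turned out about 23 mm behind the stated TCP. My first attempt on the long tier closed above it. I measured the offset by pressing the shut fingers on the tray floor at up to 45 N wrist force, then used that offset for everything after.
- **Cameras:** the two cameras differed by about 1.5 to 2.5 mm in position, so I also used force readings when fitting parts.
- **Long tier:** it brushed a pin lightly (about 5 N) on the way down, and I corrected for it.

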